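Load a round-nosed pin into a covered V-groove jig

ROBOT

A 6-joint arm with a two-finger parallel gripper is mounted at the origin on a cart in front of the work surface, level with it; the furniture and walls round the work are solid. World frame = base frame: x ahead of the robot, y to its left, z up, the work surface at z = 0. Lengths are in m, angles in rad, forces in N, time in s.
With the tool pointing down it reaches from about 0.325 to 0.925 m from the base axis. Payload 3.1 kg.
Tool frame: the origin (TCP) lies on the mounting face of the last link; the fingertips stand 173 mm ahead of it and the grasp point (between the pads) lies 155 mm ahead of it; z points along the fingers, x is the direction in which the jaws open and shut, and the axes are right-handed (so a half turn about z gives the same grasp; the last joint's range is limited). The gripper opens to 85 mm and grips with 20 to 120 N. Pads are 22 mm wide; open, the fingers measure 114 mm over their backs; the gripper's body (76 mm by 85 mm) begins 54 mm behind the grasp point. The pads swing forward as they close: fully open they stand 13 mm farther back than shut.
Start: joints at [-1.453, 0.217, 1.613, -0, 1.311, -0.112], TCP at [0.142, -0.609, 0.405] pointing down, gripper open.
Joint ranges: [-2.75, 2.75], [-0.78, 2.1], [0.31, 2.55], [-1.13, 4.27], [0.13, 2.63], [-2.58, 2.58]. Speed limits (rad/s): [2.79, 2.79, 3.14, 3.14, 3.14, 3.14].

INTERFACE

Orientations are given as a unit quaternion [w, x, y, z].
In Python, from bench import state, camera, workorder gives the robot as it stands.
- The arm moves only by the shell command python3 -m crank 'ROWS' [FORCE]. ROWS is JSON, a list of rows, each a list of 7 numbers: the shift along the world's x, y, z scaled (see below), then the turn, a rotation vector about the world's x, y, z scaled (see below), then the opening, from -1 (shut) to 1 (fully open). A call has 1 to 10 rows; each row shifts and turns the pose as measured when the row begins; what a row does not reach is not made up. The controller multiplies each number of a shift by 300 mm and each number of a turn by 1.5 rad. A row lasts 1/12 s, in which the tool goes at most 41.7 mm and 7.16 degrees, less where a joint would pass 70% of its speed; a pose out of reach is approached as far as the arm can. A call with a number of a shift or a turn outside -1 to 1 is refused whole. A call with a gripper value outside its range is refused whole. The fingers move at their own pace and stop on an object; FORCE is the grip in N (left out, the last holds). Time passes only in rows, so rows that do not move let the fingers close. It gives the time, the measured TCP pose, the force and the opening at its end, in the units of the state.
- state(): the state, without advancing time (a new reading comes with each control period).
- camera(name): name is "scene" or "side" or "wrist"; returns a dict with "frame" (384x512x3 uint8, red, green, blue), "mtx" (3x3 intrinsics, pixels), "dist" ([k1, k2, p1, p2, k3] as OpenCV has them; the pictures are not rectified), "T" (4x4, takes a point from camera to world coordinates). Camera axes: x right, y down, z forward; pixel columns grow to the right and rows downward; lengths in m; the calibration is good to about 2 mm. A picture is of the moment at which its call begins. There is no depth.
- workorder.hand_in(): hands the job in, once; it reports no verdict.
The state is a dict: "clock": time; "joint_pos": joint angles; "qd": joint speeds; "effort": joint torques, N m; "tool_pos": TCP position; "ee_rot": TCP orientation; "force": force on the tool from outside, world axes, zero at the start; "ft_torque": the same for the moment, N m; "opening": finger opening in m.
Only numpy, scipy, OpenCV 4.12 (cv2) and the standard library are available. Lean on these libraries where they do the work, as an engineer would, in place of code of your own. Each camera call takes 0.05 s, during which the arm holds its last target. There are 200 camera calls.

TASK

Take the round-nosed steel pin off its rest, lay it in the open V-groove of the jig with the round nose towards the cover, then push it gently along the groove, under the spring inside, until the nose rests against the stop hidden under the cover. The stop is delicate: feel for it and do not press hard on it. Leave the pin lying there in the groove and everything else where it stands.

Things in the scene. Friction and masses are not known exactly. Their poses are not given: they have to be found in the camera images.
- pin_center (a point): Centre of the loose steel pin, a smooth round bar 18 mm in diameter, 120 mm long over all, about 0.1 to 0.17 kg. Its x axis runs along the pin towards the domed nose; the other end (tail) is flat with a small round push button in its middle. It starts lying level on the pin rest, its axis 30 mm above the table.
- pin_nose (a point): Tip of the pin's domed nose, on its axis, 60 mm from the centre; same axes as pin_center.
- pin_tail (a point): Tip of the pin's tail, on its axis, 60 mm behind the centre: the top of a round push button, 11 mm in diameter, that stands 5 mm out of the flat end face and is meant to be pushed on; same axes as pin_center.
- pin_rest: Grey plastic rest, fixed: a plate 100 x 50 mm, 6 mm thick, with two notched cheeks that carry the pin, each 12 mm thick, 36 mm wide, 25 mm high, 38 mm either side of the middle; between them 60 mm of the pin is free to grasp. Origin on the table under its middle; x along the pin.
- jig: V-groove jig, fixed: aluminium block 50 mm wide, top 24 mm above the table, on a dark base plate 226 x 74 mm. Origin on the table under the cover's mouth; x along the groove into the cover (the way to push), z up. The 90 degree groove (16 mm wide, 8 mm deep) is open from x = -110 mm to the mouth at x = 0; the grey cover, 50 mm wide, 60 mm high (knob on it 70 mm), goes on to x = 96 mm.
- mouth (a point): Point at the mouth of the cover where the axis of a pin lying in the groove passes: 28.7 mm above the table, 4.7 mm above the block's top; same axes as the jig. The mouth is 24 mm wide, its lip 41 mm above the table. 18 mm behind it a light spring shoe rides up onto the pin; shoe and groove resist the push with about 1 to 5 N. This is not yet the stop.
- cover_end (a point): Middle of the cover's closed far end, 96 mm behind the mouth; same axes. The hidden stop is somewhere 32 to 56 mm behind the mouth, different each time, not visible or measured: a sprung button that gives 1 mm per 4 N, returns with the pin when the push ends, and may bear at most 16 N. With the pin home its tail stands 64 to 88 mm before the mouth, over the open groove.
- forceps: Bystander: steel forceps 135 mm long, 9 mm high, lying on the table between jig and rest; origin under its centre.
- pill_jar: Bystander: white jar 42 mm in diameter, 55 mm high, standing behind; origin under its centre.

How it is judged:
On the way, in this order (a step that is already met when the one before it is completed fails the run):
1. the pin lies in the V-groove, nose towards the cover and not yet more than 25 mm under it (x of pin_nose in the frame of mouth between -0.06 and 0.025 m and y of pin_nose in the frame of mouth between -0.002 and 0.002 m and z of pin_nose in the frame of mouth between -0.002 and 0.002 m and angle between the x axis of pin_center and the x axis of jig, either way round below 0.04 rad and x of pin_tail in the frame of mouth below -0.09 m), for 0.2 s.
2. the pin has been pushed along the groove until its nose touches the hidden stop (distance between pin_nose and stop_face below 0.0035 m), for 0.1 s.
At the end, for the whole second after the job is handed in: The pin lies at rest in the V-groove (within 2 mm of the groove's line and height and 0.04 rad of its direction) with its nose against the hidden stop, gap under 1.5 mm (distance between pin_nose and stop_face below 0.0035 m and y of pin_tail in the frame of mouth between -0.002 and 0.002 m and z of pin_tail in the frame of mouth between -0.002 and 0.002 m and angle between the x axis of pin_center and the x axis of jig, either way round below 0.04 rad and linear speed of pin below 0.01 m/s); the robot touches nothing.
It fails at once if the stop is pressed with more than 16 N (contact force between pin and stop_face above 16 N).
It fails at once if forceps or pill jar displaced by more than 30 mm (distance of any of forceps, pill_jar from where it was at the start of the episode above 0.03 m).
It also fails if it takes over 64 s, if anything falls off the work surface, if the arm or the gripper's body presses on something with over 40 N, if the wrist force passes 120 N, or if a joint passes its speed limit or range.

## Working session

There is one attempt and no reset: what is moved stays moved. The work goes in short steps, Python scripts to look and compute and a shell command to move; the robot and the scene stay as the last step left them, time stands still between calls to the robot, and variables do not carry over. Pictures are saved under pics/ and viewed, about 8 in all and at most 12, crops included, and the job is handed in when it is done.

```bash
ls; mkdir -p pics
python3 - <<'E'
from bench import state,camera
import cv2,numpy as np
for n in("scene","side"):
    c=camera(n);cv2.imwrite(f"pics/{n}0.png",c["frame"][:,:,::-1]);print(n,c["mtx"].tolist(),c["dist"],np.round(c["T"],4).tolist())
print(state())
E
```

```text
pics
scene [[410.5549669518727, 0.0, 251.1807743025322], [0.0, 410.5549669518727, 192.04935425411594], [0.0, 0.0, 1.0]] [-0.01061118  0.          0.          0.          0.        ] [[0.5068, -0.4716, 0.7216, -0.0411], [-0.862, -0.2646, 0.4324, -0.5388], [-0.013, -0.8412, -0.5406, 0.5254], [0.0, 0.0, 0.0, 1.0]]
side [[382.9803550016504, 0.0, 255.5092250191245], [0.0, 382.9803550016504, 184.80427714097044], [0.0, 0.0, 1.0]] [0.03050615 0.         0.         0.         0.        ] [[-0.9013, -0.2334, 0.365, 0.2973], [-0.4328, 0.4446, -0.7843, 0.4914], [0.0208, -0.8648, -0.5017, 0.507], [0.0, 0.0, 0.0, 1.0]]
{'clock': 0.1, 'joint_pos': array([-1.45320600e+00,  2.17672295e-01,  1.61483563e+00,  1.04241520e-05,
        1.31133035e+00, -1.12218119e-01]), 'qd': array([-0.00036934, -0.00360463, -0.00346238, -0.0003403 , -0.00176633,
       -0.00078076]), 'effort': array([-6.63422888e-04, -3.98073041e+01, -3.04972315e+01, -1.01942128e-04,
        4.23731006e-03, -4.94435042e-06]), 'tool_pos': array([ 0.14233596, -0.60818266,  0.40347007]), 'ee_rot': array([-0.00079538,  0.78351351, -0.62137373, -0.00079252]), 'force': array([0.58628605, 0.59007324, 0.14882685]), 'ft_torque': array([ 0.03148235, -0.0054229 ,  0.00826246]), 'opening': 0.08519385629015135}
```

View pics/scene0.png

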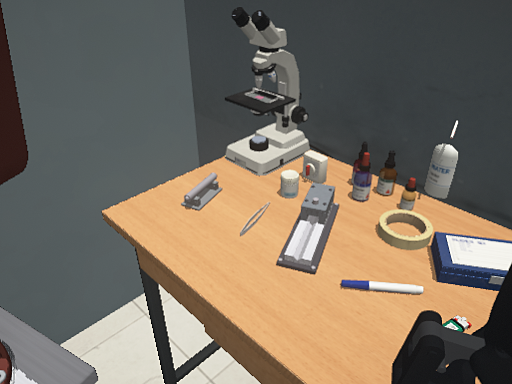

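View pics/side0.png

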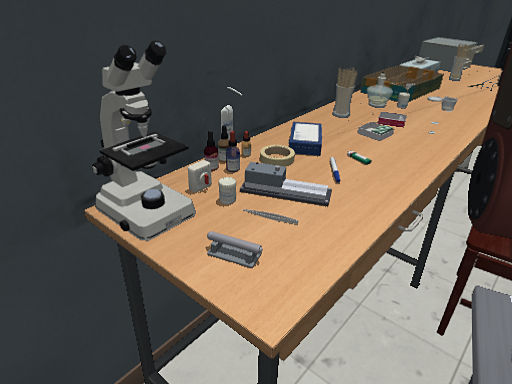

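The scene view shows the pin on its rest at about (200,190), the jig from (300,265) to (325,190) with its cover at the far end, forceps at (255,218) and jar at (289,184). In the side view the pin is at (235,245), the jig at (290,185). I'll enlarge both.

Run:
```python
import cv2,numpy as np
a=cv2.imread("pics/scene0.png");b=cv2.imread("pics/side0.png")
def crop(im,x,y,w,h,k):
    return cv2.resize(im[y:y+h,x:x+w],None,fx=k,fy=k,interpolation=cv2.INTER_CUBIC)
# pin crops 7x each 57x40 ; jig crops 4x 100x
A=crop(a,175,168,50,46,8);B=crop(b,200,226,50,46,8)
cv2.imwrite("pics/pin.png",np.hstack([A,B]))
C=crop(a,270,178,80,98,5);D=crop(b,240,155,80,98,5); D=crop(b,238,156,100,52,4)
E=np.zeros((490,400,3),np.uint8);E[:208]=D;
cv2.imwrite("pics/jig.png",np.hstack([C,E]))
```

```text
(no output)
```

View pics/pin.png

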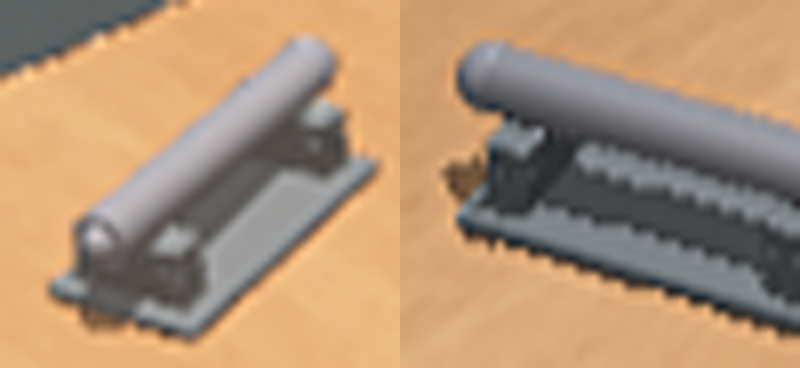

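View pics/jig.png

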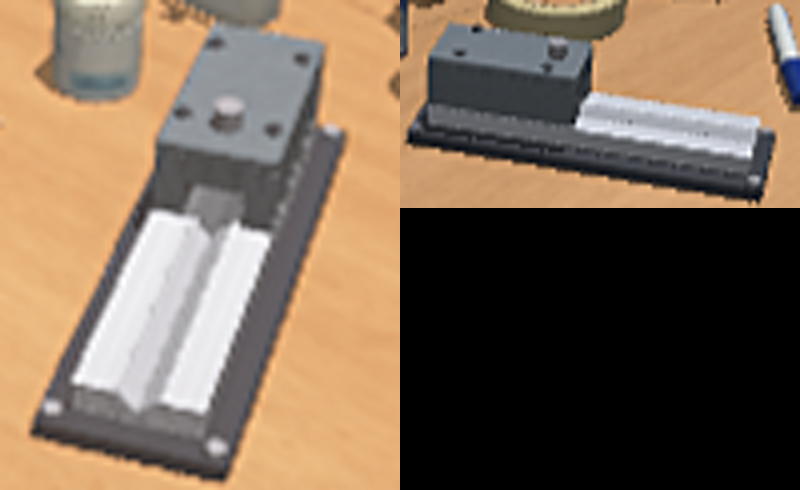

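The pin crop shows a light disc (probably the tail button) at the end nearer the scene camera, full-frame (187,197); the far end at (215,176) looks rounded. In the jig crop I read the block and cover corners. Next I fit the poses.

```bash
cat > h.py <<'E'
import numpy as np,cv2
from scipy.spatial.transform import Rotation as R
def ray(c,px,z):
    u=cv2.undistortPoints(np.array([[px]],float),c["mtx"],c["dist"])[0,0]
    T=np.array(c["T"]);d=T[:3,:3]@[u[0],u[1],1];o=T[:3,3]
    return o+d*(z-o[2])/d[2]
def proj(c,P):
    T=np.linalg.inv(c["T"])
    return cv2.projectPoints(np.atleast_2d(P).astype(float),cv2.Rodrigues(T[:3,:3])[0],T[:3,3],c["mtx"],c["dist"])[0][:,0]
def frame(p,P,z=0):
    x,y,a=p;P=np.atleast_2d(P).astype(float);c,s=np.cos(a),np.sin(a)
    return np.c_[x+c*P[:,0]-s*P[:,1],y+s*P[:,0]+c*P[:,1],P[:,2]+z]
E
python3 - <<'E'
from h import *
from bench import camera
from scipy.optimize import least_squares
s=camera("scene");d=camera("side")
J=[(s,[(284.4,255,-.11,.025,.024),(311.4,260,-.11,-.025,.024),(297.6,259.6,-.11,0,.016),(316,198.6,None,0,.07),(301,207.6,0,.025,.06),(325,212.4,0,-.025,.06),(335,186.4,.096,-.025,.06),(311.6,183.6,.096,.025,.06),(300.4,220.4,0,.025,.024),(324,225,0,-.025,.024)]),
(d,[(245,170.25,.096,.025,.06),(283.5,176.5,0,.025,.06),(286,166,0,-.025,.06),(248,162,.096,-.025,.06),(326.3,195.3,-.11,.025,.024),(328,185.5,-.11,-.025,.024),(282.5,186.5,0,.025,.024)])]
def res(p):
    r=[]
    for c,l in J:
        l=[q for q in l if q[2] is not None]
        r.append(proj(c,frame(p,[q[2:] for q in l]))-[q[:2] for q in l])
    return np.vstack(r).ravel()
f=least_squares(res,[.4,-.3,.5],loss='soft_l1');print("jig",f.x,np.round(f.fun.reshape(-1,2),1).tolist())
a=ray(s,(187.25,197.4),.03);b=ray(s,(214.75,175.75),.03);print("pin",a,b,np.linalg.norm(b-a),(a+b)/2,np.arctan2(*(b-a)[1::-1]))
a=ray(d,(261,248),.03);b=ray(d,(209.75,235.75),.03);print("pin side",a,b,np.linalg.norm(b-a),(a+b)/2,np.arctan2(*(b-a)[1::-1]))
print("jar",ray(s,(289,173),.055),"forceps",ray(s,(242,233),.009),ray(s,(269,204),.009))
E
```

```text
jig [ 0.58832715 -0.30291649  0.17990171] [[0.1, -0.2], [0.1, 1.0], [0.1, 1.6], [-0.4, -1.5], [0.6, -1.5], [-0.3, -0.2], [0.1, -1.3], [-0.7, 0.3], [0.1, 0.6], [-0.3, -0.3], [-1.0, -0.9], [0.5, 0.5], [2.2, -0.6], [-0.1, -0.1], [0.4, -0.2], [-0.9, 1.8]]
pin [ 0.53282925 -0.03100423  0.03      ] [ 0.63975397 -0.03025184  0.03      ] 0.1069273701368264 [ 0.58629161 -0.03062803  0.03      ] 0.007036552509492861
pin side [ 0.5296315  -0.03977798  0.03      ] [ 0.63754947 -0.02749523  0.03      ] 0.10861470144493618 [ 0.58359049 -0.03363661  0.03      ] 0.11332793858482614
jar [ 0.69834219 -0.19698571  0.055     ] forceps [ 0.5076755  -0.18691919  0.009     ] [ 0.62534323 -0.18517582  0.009     ]
```

```bash
python3 -m crank '[[0.11,0.08,0,0,0,0,1],[0.11,0.08,0,0,0,0,1],[0.11,0.08,0,0,0,0,1],[0.11,0.08,0,0,0,0,1],[0.11,0.08,0,0,0,0,1],[0.11,0.08,0,0,0,0,1],[0.11,0.08,0,0,0,0,1],[0.11,0.08,0,0,0,0,1],[0.11,0.08,0,0,0,0,1],[0.11,0.08,0,0,0,0,1]]'
```

```text
clock: 1.03
tool_pos: [0.4718, -0.3637, 0.4017]
ee_rot: [0.001, 0.778, -0.628, -0.001]
force: [0.7, -0.5, -0.3]
opening: 0.0856
```

```bash
python3 -m crank '[[0.1,0.09,0,0,0,0,1],[0.1,0.09,0,0,0,0,1],[0,0,0,0,0,0,1]]'
python3 - <<'E'
from h import *
from bench import camera,state
c=camera("wrist");np.save("w1.npy",c,allow_pickle=True);print(np.round(c["T"],3).tolist(),c["mtx"].tolist(),state()["tool_pos"])
im=c["frame"][:,:,::-1]
cv2.imwrite("pics/w1.png",cv2.resize(im,(800,600),interpolation=cv2.INTER_CUBIC))
print(proj(c,frame((.588,-.303,.18),[(-.11,.025,.024),(-.11,-.025,.024),(0,.025,.06),(0,-.025,.06),(.096,-.025,.06),(.096,.025,.06)])),proj(c,[(.585,-.032,.03)]))
E
```

```text
clock: 1.28
tool_pos: [0.5376, -0.3027, 0.4014]
ee_rot: [-0.001, 0.78, -0.626, -0.001]
force: [-0.3, -0.5, -0.2]
opening: 0.0854
[[0.217, -0.929, -0.3, 0.615], [-0.976, -0.207, -0.064, -0.285], [-0.003, 0.306, -0.952, 0.371], [0.0, 0.0, 0.0, 1.0]] [[273.3658479848313, 0.0, 253.28933084860273], [0.0, 273.3658479848313, 195.10223548854762], [0.0, 0.0, 1.0]] [ 0.53595724 -0.30453252  0.40117775]
[[240.9726973  213.92844178]
 [277.52275419 215.27409506]
 [241.99134017 134.49028887]
 [286.52553035 136.30304148]
 [292.95465624  43.00597192]
 [244.62725106  40.79674534]] [[47.27719032 89.52812493]]
```

View pics/w1.png

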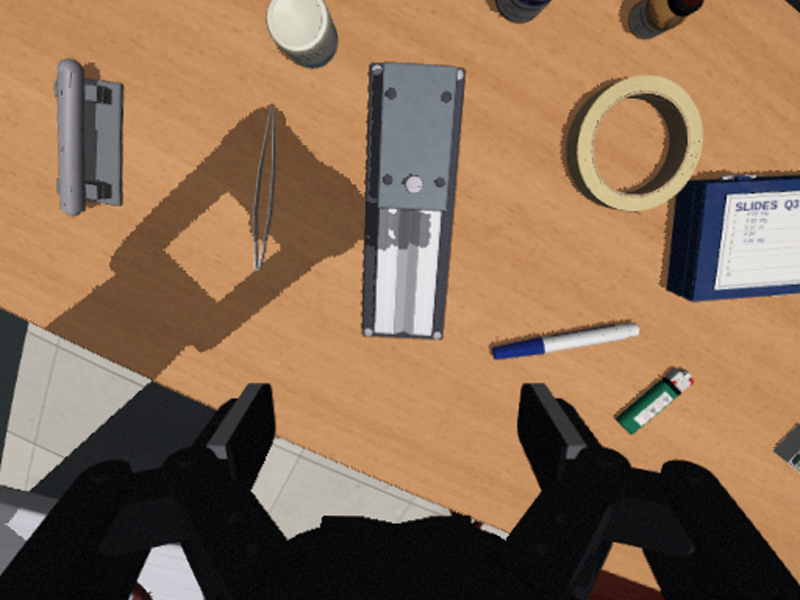

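The wrist picture shows pin (70,60)–(70,215), forceps (272,105)–(258,268), jig cover (380,65)–(445,210), all near the predictions. I enlarge pin and jig in it.

Run:
```python
import numpy as np,cv2
c=np.load("w1.npy",allow_pickle=True).item();im=c["frame"][:,:,::-1]
cr=lambda x,y,w,h,k:cv2.resize(im[y:y+h,x:x+w],None,fx=k,fy=k,interpolation=cv2.INTER_CUBIC)
A=cr(25,30,60,115,5);B=cr(225,30,80,190,3)
h=575;o=np.zeros((h,300+240+0,3),np.uint8);o[:575,:300]=A;o[:570,300:]=B
cv2.imwrite("pics/w1z.png",o)
```

```text
(no output)
```

View pics/w1z.png

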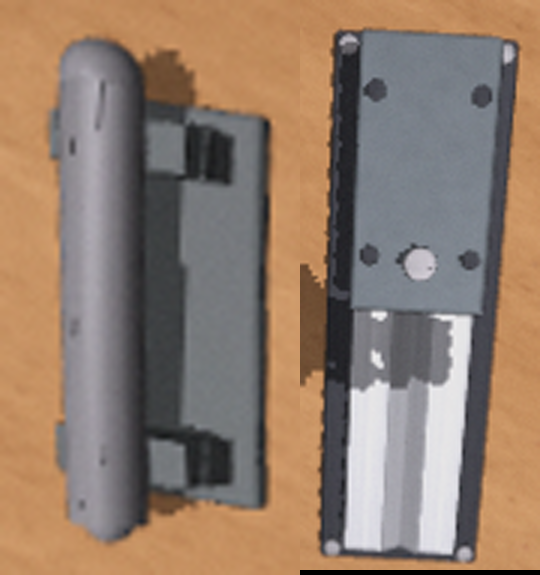

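Run:
```python
from h import *
from scipy.optimize import least_squares
c=np.load("w1.npy",allow_pickle=True).item()
l=[(245.7,40,.096,.025,.06),(294.3,42.7,.096,-.025,.06),(241.7,132.7,0,.025,.06),(285,134.3,0,-.025,.06),(239.3,212.7,-.11,.025,.024),(279.3,214.3,-.11,-.025,.024)]
f=least_squares(lambda p:(proj(c,frame(p,[q[2:] for q in l]))-[q[:2] for q in l]).ravel(),[.59,-.3,.18]);print("jig",f.x,np.round(f.fun.reshape(-1,2),1).tolist())
# pin: nose, tail, silhouette mid
m=[(45.2,38,.06,0,0),(46.4,138,-.06,0,0)]
g=least_squares(lambda p:(proj(c,frame(p,[q[2:] for q in m],.03))-[q[:2] for q in m]).ravel(),[.585,-.03,0.05]);print("pin",g.x,g.fun)
```

```text
jig [ 0.58928148 -0.30278834  0.17307825] [[-0.4, -0.7], [-0.6, -0.8], [0.3, 0.5], [1.6, 1.0], [1.2, 0.2], [-2.3, 0.2]]
pin [ 0.58406659 -0.02924301  0.04300568] [ 0.03465926 -0.28013967 -0.05361147  0.32738715]
```

Jig: (0.589,-0.303), yaw 0.175; pin: (0.584,-0.030), yaw about 0.045, nose towards +x. The three cameras agree to about 2–3 mm. I move above the pin and turn the jaws across it.

```bash
python3 -m crank '[[0.02,0.114,-0.04,0,0,-0.0145,1],[0.02,0.114,-0.04,0,0,-0.0145,1],[0.02,0.114,-0.04,0,0,-0.0145,1],[0.02,0.114,-0.04,0,0,-0.0145,1],[0.02,0.114,-0.04,0,0,-0.0145,1],[0.02,0.114,-0.04,0,0,-0.0145,1],[0.02,0.114,-0.04,0,0,-0.0145,1],[0.02,0.114,-0.04,0,0,-0.0145,1],[0,0,0,0,0,0,1],[0,0,0,0,0,0,1]]'
python3 - <<'E'
from h import *
from bench import camera,state
c=camera("wrist");s=state();print(s["tool_pos"],s["ee_rot"],2*np.arctan2(s["ee_rot"][2],s["ee_rot"][1]))
np.save("w2.npy",c,allow_pickle=True)
im=c["frame"][:,:,::-1].copy()
P=proj(c,frame((.584,-.030,.045),[(.06,0,0),(-.06,0,0),(0,0,0)],.03));print(P)
cv2.imwrite("pics/w2.png",cv2.resize(im,(800,600),interpolation=cv2.INTER_CUBIC))
E
```

```text
clock: 2.17
tool_pos: [0.5794, -0.0305, 0.3014]
ee_rot: [0.006, 0.716, -0.698, 0.001]
force: [0.4, -0.5, 0.3]
opening: 0.0855
[ 0.57903339 -0.03067912  0.30106612] [ 6.45326621e-03  7.15347142e-01 -6.98739203e-01  5.90458339e-04] -1.5473081218282267
[[248.47104934 122.55336865]
 [251.64082828 247.32549479]
 [250.16171907 189.51399275]]
```

View pics/w2.png

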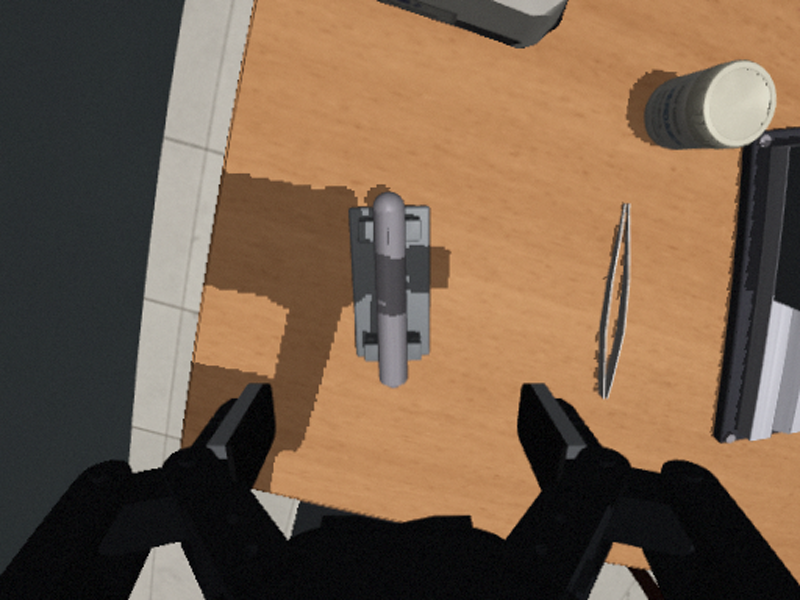

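Nose predicted at (388,192) and seen at (388,193); tail predicted (393,386), seen (394,387). That is a good match. Descending now.

```bash
python3 -m crank '[[0.006,0.001,-0.05,0.0067,-0.0055,0.014,1],[0.006,0.001,-0.05,0,0,0,1],[0.005,0,-0.05,0,0,0,1],[0,0,-0.05,0,0,0,1],[0,0,-0.05,0,0,0,1],[0,0,-0.05,0,0,0,1],[0,0,0,0,0,0,1],[0,0,0,0,0,0,1]]' 60; python3 -c "
from bench import state
import numpy as np
s=state();q=s['ee_rot'];w,x,y,z=q;print(s['tool_pos'],2*np.arctan2(y,x),2*(x*z+w*y),2*(y*z-w*x))"
```

```text
clock: 2.88
tool_pos: [0.5856, -0.0467, 0.2148]
ee_rot: [-0.002, 0.718, -0.696, 0.007]
force: [0.1, -0.4, 0.2]
opening: 0.0854
[ 0.58561483 -0.04674433  0.21483242] -1.5403048552196292 0.011998619864309158 -0.007208238474291636
```

```bash
cat > st.py <<'E'
from bench import state
import numpy as np
s=state();w,x,y,z=s['ee_rot'];zx,zy=2*(x*z+w*y),2*(y*z-w*x)
print('t',round(float(s['clock']),2),'pos',s['tool_pos'].round(4),'yaw',round(2*np.arctan2(y,x),4),'tilt',round(zx,4),round(zy,4),'grasp',(s['tool_pos'][:2]+.155*np.array([zx,zy])).round(4),'F',np.round(s['force'],1),'op',round(float(s['opening']),4))
E
python3 -m crank '[[-0.005,0.055,0,0.0048,0.008,0.0097,1],[0,0,0,0,0,0,1],[0,0,0,0,0,0,1]]'; python3 st.py;python3 st.py
```

```text
clock: 3.13
tool_pos: [0.585, -0.0325, 0.2179]
ee_rot: [-0.001, 0.722, -0.692, 0.001]
force: [-0.5, -0.3, 0.8]
opening: 0.0856
t 3.13 pos [ 0.585  -0.0325  0.2179] yaw -1.529 tilt 0.0028 -0.0005 grasp [ 0.5854 -0.0326] F [-0.5 -0.3  0.8] op 0.0856
t 3.13 pos [ 0.585  -0.0325  0.2179] yaw -1.529 tilt 0.0028 -0.0005 grasp [ 0.5854 -0.0326] F [-0.5 -0.3  0.8] op 0.0856
```

```bash
python3 -m crank '[[0,0.004,-0.03,0,0,0,1],[0,0,0,0,0,0,1]]'; python3 st.py;python3 -m crank '[[0,0,0,0,0,0,1]]'; python3 st.py
```

```text
clock: 3.3
tool_pos: [0.5859, -0.0312, 0.2107]
ee_rot: [-0.002, 0.722, -0.692, 0.003]
force: [-1.2, -0.3, -0.4]
opening: 0.0853
t 3.3 pos [ 0.5859 -0.0312  0.2107] yaw -1.5283 tilt 0.0071 -0.0013 grasp [ 0.587  -0.0314] F [-1.2 -0.3 -0.4] op 0.0853
clock: 3.38
tool_pos: [0.5863, -0.0311, 0.2111]
ee_rot: [-0.002, 0.722, -0.692, 0.004]
force: [-0.3, -0.4, -0.8]
opening: 0.0855
t 3.38 pos [ 0.5863 -0.0311  0.2111] yaw -1.5279 tilt 0.0083 -0.0016 grasp [ 0.5876 -0.0314] F [-0.3 -0.4 -0.8] op 0.0855
```

```bash
python3 -m crank '[[-0.008,0.003,-0.035,0,0.005,0,1],[0,0,0,0,0,0,1]]'; python3 st.py
```

```text
clock: 3.55
tool_pos: [0.5839, -0.03, 0.2002]
ee_rot: [0.0, 0.722, -0.692, 0.001]
force: [-0.8, 1.1, -0.7]
opening: 0.0857
t 3.55 pos [ 0.5839 -0.03    0.2002] yaw -1.5276 tilt 0.0009 -0.0019 grasp [ 0.584  -0.0303] F [-0.8  1.1 -0.7] op 0.0857
```

```bash
python3 -m crank '[[0,0,-0.005,0,0,0,1],[0,0,0,0,0,0,1]]'; python3 st.py
```

```text
clock: 3.72
tool_pos: [0.5835, -0.0299, 0.1975]
ee_rot: [0.001, 0.722, -0.692, 0.0]
force: [0.1, -0.3, 0.3]
opening: 0.0856
t 3.72 pos [ 0.5835 -0.0299  0.1975] yaw -1.5274 tilt -0.0008 -0.0016 grasp [ 0.5833 -0.0302] F [ 0.1 -0.3  0.3] op 0.0856
```

```bash
python3 -m crank '[[0,0,0.008,0,0,0,1],[0,0,0,0,0,0,1]]'; python3 st.py; python3 -m crank '[[0,0,0,0,0,0,-1],[0,0,0,0,0,0,-1],[0,0,0,0,0,0,-1],[0,0,0,0,0,0,-1]]' 40; python3 st.py
```

```text
clock: 3.88
tool_pos: [0.5833, -0.0299, 0.1996]
ee_rot: [0.001, 0.722, -0.692, -0.0]
force: [0.2, -0.5, 0.5]
opening: 0.0855
t 3.88 pos [ 0.5833 -0.0299  0.1996] yaw -1.5273 tilt -0.0018 -0.0015 grasp [ 0.583  -0.0301] F [ 0.2 -0.5  0.5] op 0.0855
clock: 4.22
tool_pos: [0.5837, -0.03, 0.2003]
ee_rot: [0.001, 0.722, -0.692, 0.0]
force: [-0.4, 0.3, 0.1]
opening: 0.0387
t 4.22 pos [ 0.5837 -0.03    0.2003] yaw -1.5274 tilt -0.0004 -0.0018 grasp [ 0.5836 -0.0303] F [-0.4  0.3  0.1] op 0.0387
```

```bash
python3 -m crank '[[0,0,0,0,0,0,-1],[0,0,0,0,0,0,-1],[0,0,0,0,0,0,-1],[0,0,0,0,0,0,-1]]' 60; python3 st.py; python3 -m crank '[[0,0,0.03,0,0,0,-1],[0,0,0.05,0,0,0,-1],[0,0,0.05,0,0,0,-1],[0,0,0.05,0,0,0,-1],[0,0,0.05,0,0,0,-1],[0,0,0,0,0,0,-1]]'; python3 st.py
python3 - <<'E'
from h import *
from bench import camera
c=camera("wrist");d=camera("side")
np.save("w3.npy",c,allow_pickle=True)
a=cv2.resize(c["frame"][130:330,120:390,::-1],None,fx=1.5,fy=1.5)
b=cv2.resize(d["frame"][150:300,150:300,::-1],(300,300))
cv2.imwrite("pics/g.png",np.hstack([a,b]))
E
```

```text
clock: 4.55
tool_pos: [0.5838, -0.0299, 0.2008]
ee_rot: [0.001, 0.722, -0.692, 0.001]
force: [0.5, 0.3, -1.0]
opening: 0.0152
t 4.55 pos [ 0.5838 -0.0299  0.2008] yaw -1.5273 tilt 0.0 -0.0016 grasp [ 0.5838 -0.0302] F [ 0.5  0.3 -1. ] op 0.0152
clock: 5.05
tool_pos: [0.5813, -0.0296, 0.271]
ee_rot: [0.003, 0.722, -0.692, -0.003]
force: [1.4, -0.5, -1.4]
opening: 0.0155
t 5.05 pos [ 0.5813 -0.0296  0.271 ] yaw -1.5274 tilt -0.0078 -0.0006 grasp [ 0.5801 -0.0297] F [ 1.4 -0.5 -1.4] op 0.0155
```

View pics/g.png

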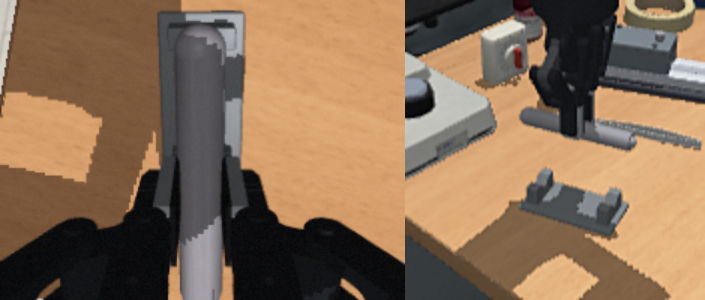

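The pin is held level in the jaws, nose ahead. How far the tips reach below the pin matters, because the block stands 24 mm high. I check that in an enlargement.

Run:
```python
from h import *
from bench import camera
d=camera("side");s=camera("scene");T=np.array([.5805,-.0297,.271])
for n,c in(("side",d),("scene",s)):
    P=proj(c,[T+[0,.0,-.173],T+[0,.012,-.173],T+[0,.012,-.155],T+[.06,.003,-.170],T+[-.06,-.003,-.170]]);print(n,P.round(1).tolist())
u,v=proj(d,[T+[0,0,-.165]])[0].astype(int);a=cv2.resize(d["frame"][v-25:v+25,u-35:u+35,::-1],None,fx=8,fy=8,interpolation=cv2.INTER_CUBIC);print(u-35,v-25)
cv2.imwrite("pics/g2.png",a)
```

```text
side [[235.1, 214.7], [232.0, 218.0], [231.9, 209.9], [206.8, 206.0], [265.0, 221.1]]
scene [[197.2, 160.9], [192.8, 159.6], [192.1, 152.4], [211.8, 148.6], [180.9, 172.0]]
200 186
```

View pics/g2.png

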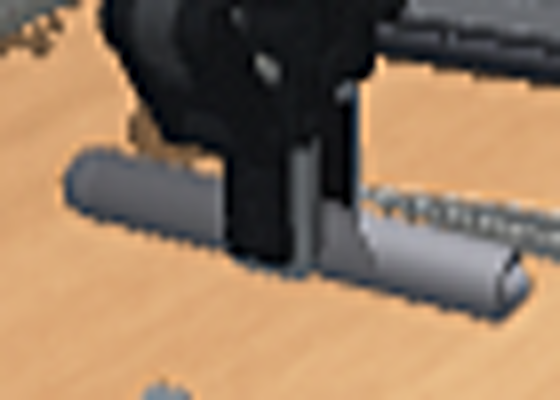

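The fingertip bottom is at (262,265) in the crop. The axis there is near row 224, and with parallax removed the tips reach about 3 mm below the axis, as planned. Next I carry the pin over the groove.

```bash
python3 -m crank '[[-0.029,-0.119,0,0,-0.005,0.011,-1],[-0.029,-0.119,0,0,0,0.011,-1],[-0.029,-0.119,0,0,0,0.011,-1],[-0.029,-0.119,0,0,0,0.011,-1],[-0.029,-0.119,0,0,0,0.011,-1],[-0.029,-0.119,0,0,0,0.011,-1],[-0.029,-0.119,0,0,0,0.011,-1],[-0.029,-0.119,0,0,0,0.011,-1],[0,0,0,0,0,0,-1],[0,0,0,0,0,0,-1]]'; python3 st.py
```

```text
clock: 6.08
tool_pos: [0.4994, -0.3223, 0.2516]
ee_rot: [0.005, 0.77, -0.638, -0.014]
force: [-0.0, 0.0, -1.3]
opening: 0.0157
t 6.08 pos [ 0.4994 -0.3223  0.2516] yaw -1.3829 tilt -0.0278 0.0104 grasp [ 0.4951 -0.3207] F [-0.   0.  -1.3] op 0.0157
```

```bash
python3 -m crank '[[0.036,0.018,0,-0.007,-0.0185,-0.0087,-1],[0,0,0,0,0,0,-1],[0,0,0,0,0,0,-1]]'; python3 st.py;  python3 - <<'E'
from h import *
from bench import camera,state
c=camera("wrist");np.save("w4.npy",c,allow_pickle=True)
J=frame((.589,-.303,.175),[(0,.025,.06),(0,-.025,.06),(.096,-.025,.06),(.096,.025,.06),(0,.025,.024),(0,-.025,.024),(0,0,.016),(-.11,.025,.024),(-.11,-.025,.024)])
T=state()["tool_pos"]
print(proj(c,J).round(1).tolist(), proj(c,frame((T[0],T[1],.175),[(.06,0,0),(0,0,0)],T[2]-.17)).round(1).tolist())
cv2.imwrite("pics/w4.png",cv2.resize(c["frame"][:,130:400,::-1],None,fx=1.5625*0.98*1.3,fy=1.5625*.98,interpolation=cv2.INTER_CUBIC) if 0 else cv2.resize(c["frame"][100:384,160:360,::-1],None,fx=2,fy=2,interpolation=cv2.INTER_CUBIC))
E
```

```text
clock: 6.33
tool_pos: [0.5088, -0.3158, 0.2477]
ee_rot: [0.0, 0.766, -0.643, -0.004]
force: [-0.4, -0.5, -1.7]
opening: 0.0154
t 6.33 pos [ 0.5088 -0.3158  0.2477] yaw -1.3979 tilt -0.0057 0.0046 grasp [ 0.5079 -0.3151] F [-0.4 -0.5 -1.7] op 0.0154
[[212.4, 102.0], [303.5, 101.9], [310.0, -100.4], [206.3, -100.1], [220.4, 102.8], [294.5, 102.7], [257.3, 102.8], [225.7, 248.1], [288.5, 248.1]] [[254.9, 144.7], [254.9, 249.6]]
```

View pics/w4.png

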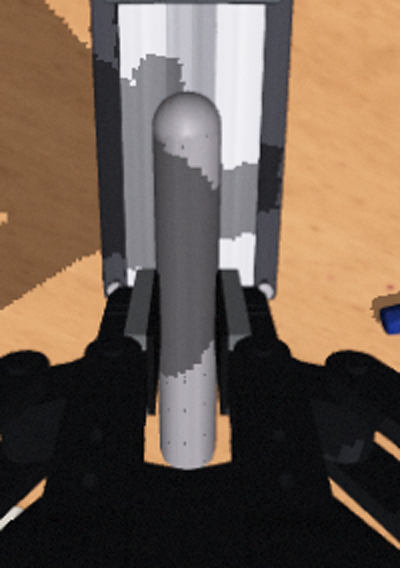

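The nose is seen at (253.5,146.5) against a predicted (255,145), and the groove sides agree with the fit. The pin is about 2.5 mm to the left of the groove line. I correct that and go down in stages.

```bash
python3 -m crank '[[0.004,-0.003,-0.04,-0.003,-0.0038,0.001,-1],[0,0,-0.03,0,0,0,-1],[0,0,0,0,0,0,-1]]'; python3 st.py
```

```text
clock: 6.63
tool_pos: [0.5102, -0.3139, 0.2256]
ee_rot: [0.0, 0.768, -0.641, -0.001]
force: [-1.3, 0.8, -1.2]
opening: 0.0155
t 6.63 pos [ 0.5102 -0.3139  0.2256] yaw -1.3917 tilt -0.002 0.0014 grasp [ 0.5099 -0.3136] F [-1.3  0.8 -1.2] op 0.0155
```

```bash
python3 -m crank '[[0.002,-0.011,-0.03,0,0,-0.003,-1],[0,0,-0.03,0,0,0,-1],[0,0,0,0,0,0,-1]]'; python3 st.py
```

```text
clock: 6.88
tool_pos: [0.5108, -0.3162, 0.2058]
ee_rot: [0.0, 0.767, -0.642, -0.002]
force: [0.6, -0.5, -1.2]
opening: 0.0154
t 6.88 pos [ 0.5108 -0.3162  0.2058] yaw -1.3946 tilt -0.0037 0.0024 grasp [ 0.5102 -0.3158] F [ 0.6 -0.5 -1.2] op 0.0154
```

```bash
python3 -m crank '[[0.0015,-0.004,-0.012,-0.0015,-0.0025,0,-1],[0,0,0,0,0,0,-1]]'; python3 st.py;  python3 -m crank '[[0,0,-0.006,0,0,0,-1],[0,0,0,0,0,0,-1]]'; python3 st.py
```

```text
clock: 7.05
tool_pos: [0.5116, -0.3176, 0.2019]
ee_rot: [-0.0, 0.767, -0.642, 0.0]
force: [0.1, 0.8, -1.4]
opening: 0.0152
t 7.05 pos [ 0.5116 -0.3176  0.2019] yaw -1.3946 tilt 0.0003 0.0003 grasp [ 0.5116 -0.3175] F [ 0.1  0.8 -1.4] op 0.0152
clock: 7.22
tool_pos: [0.512, -0.318, 0.2023]
ee_rot: [-0.0, 0.766, -0.642, -0.0]
force: [-0.3, -0.1, -2.2]
opening: 0.0149
t 7.22 pos [ 0.512  -0.318   0.2023] yaw -1.3949 tilt -0.0004 0.0007 grasp [ 0.5119 -0.3179] F [-0.3 -0.1 -2.2] op 0.0149
```

```bash
python3 -m crank '[[-0.002,0.004,-0.01,0,0,0,-1],[0,0,0,0,0,0,-1]]'; python3 st.py;  python3 -m crank '[[0,0,-0.006,0,0,0,-1]]'; python3 st.py
```

```text
clock: 7.38
tool_pos: [0.5124, -0.3182, 0.203]
ee_rot: [0.0, 0.767, -0.642, 0.002]
force: [0.9, 0.5, -1.9]
opening: 0.0153
t 7.38 pos [ 0.5124 -0.3182  0.203 ] yaw -1.3947 tilt 0.0018 -0.0027 grasp [ 0.5127 -0.3186] F [ 0.9  0.5 -1.9] op 0.0153
clock: 7.47
tool_pos: [0.5129, -0.3187, 0.2028]
ee_rot: [0.0, 0.766, -0.642, 0.002]
force: [-3.3, 3.9, 13.7]
opening: 0.0153
t 7.47 pos [ 0.5129 -0.3187  0.2028] yaw -1.3949 tilt 0.003 -0.0038 grasp [ 0.5133 -0.3193] F [-3.3  3.9 13.7] op 0.0153
```

```bash
python3 -m crank '[[-0.008,0.012,0.004,-0.002,0.001,0,-1],[0,0,0,0,0,0,-1]]'; python3 st.py
```

```text
clock: 7.63
tool_pos: [0.5105, -0.3152, 0.2042]
ee_rot: [0.002, 0.766, -0.642, 0.004]
force: [0.7, 0.8, -1.3]
opening: 0.0155
t 7.63 pos [ 0.5105 -0.3152  0.2042] yaw -1.3951 tilt 0.0027 -0.008 grasp [ 0.5109 -0.3165] F [ 0.7  0.8 -1.3] op 0.0155
```

```bash
python3 -m crank '[[0.001,-0.004,-0.008,0.005,0.002,0,-1],[0,0,0,0,0,0,-1]]'; python3 st.py; python3 -m crank '[[0,0,-0.004,0,0,0,-1]]'; python3 st.py
```

```text
clock: 7.8
tool_pos: [0.5105, -0.3161, 0.2009]
ee_rot: [0.0, 0.767, -0.642, -0.0]
force: [0.5, 0.2, -1.0]
opening: 0.0154
t 7.8 pos [ 0.5105 -0.3161  0.2009] yaw -1.3947 tilt -0.0007 0.0001 grasp [ 0.5104 -0.3161] F [ 0.5  0.2 -1. ] op 0.0154
clock: 7.88
tool_pos: [0.5106, -0.3161, 0.2]
ee_rot: [-0.0, 0.766, -0.642, -0.0]
force: [-3.6, 3.2, 15.7]
opening: 0.0153
t 7.88 pos [ 0.5106 -0.3161  0.2   ] yaw -1.395 tilt -0.0007 0.0007 grasp [ 0.5105 -0.316 ] F [-3.6  3.2 15.7] op 0.0153
```

```bash
python3 -m crank '[[-0.001,0.005,0,0,0,0,-1],[0,0,-0.002,0,0,0,-1]]'; python3 st.py; python3 -m crank '[[0,0,0,0,0,0,-1]]'; python3 st.py
```

```text
clock: 8.05
tool_pos: [0.5107, -0.3152, 0.1996]
ee_rot: [0.0, 0.766, -0.642, 0.0]
force: [-2.5, 1.3, 4.8]
opening: 0.0155
t 8.05 pos [ 0.5107 -0.3152  0.1996] yaw -1.3952 tilt 0.0001 -0.0004 grasp [ 0.5107 -0.3152] F [-2.5  1.3  4.8] op 0.0155
clock: 8.13
tool_pos: [0.5107, -0.3153, 0.1997]
ee_rot: [0.0, 0.766, -0.643, 0.0]
force: [-1.2, 0.5, 2.1]
opening: 0.0154
t 8.13 pos [ 0.5107 -0.3153  0.1997] yaw -1.3955 tilt -0.0001 -0.0002 grasp [ 0.5107 -0.3153] F [-1.2  0.5  2.1] op 0.0154
```

```bash
python3 -m crank '[[0,0,-0.004,0,0,0,-1],[0,0,0,0,0,0,-1]]'; python3 st.py; python3 -m crank '[[0,0.003,-0.004,0,0,0,-1],[0,0,0,0,0,0,-1]]'; python3 st.py
```

```text
clock: 8.3
tool_pos: [0.5109, -0.3154, 0.1997]
ee_rot: [0.0, 0.766, -0.643, -0.0]
force: [0.0, -0.8, -1.1]
opening: 0.0155
t 8.3 pos [ 0.5109 -0.3154  0.1997] yaw -1.3961 tilt -0.0007 0.0006 grasp [ 0.5108 -0.3154] F [ 0.  -0.8 -1.1] op 0.0155
clock: 8.47
tool_pos: [0.511, -0.3152, 0.1997]
ee_rot: [0.001, 0.766, -0.643, -0.0]
force: [-0.8, 1.2, -0.2]
opening: 0.015
t 8.47 pos [ 0.511  -0.3152  0.1997] yaw -1.3961 tilt -0.0009 -0.0009 grasp [ 0.5109 -0.3154] F [-0.8  1.2 -0.2] op 0.015
```

```bash
python3 -m crank '[[0,0,-0.008,0,0,0,-1]]'; python3 st.py
python3 - <<'E'
from h import *
from bench import camera
c=camera("wrist");d=camera("side")
np.save("w5.npy",c,allow_pickle=True)
a=cv2.resize(c["frame"][110:310,160:360,::-1],None,fx=2,fy=2,interpolation=cv2.INTER_CUBIC)
b=cv2.resize(d["frame"][150:225,240:340,::-1],None,fx=4,fy=4,interpolation=cv2.INTER_CUBIC)
o=np.zeros((400,800,3),np.uint8);o[:,:400]=a;o[:300,400:]=b
cv2.imwrite("pics/g5.png",o)
E
```

```text
clock: 8.55
tool_pos: [0.5113, -0.3155, 0.1994]
ee_rot: [0.001, 0.766, -0.643, -0.001]
force: [-8.1, 5.9, 26.6]
opening: 0.0155
t 8.55 pos [ 0.5113 -0.3155  0.1994] yaw -1.3963 tilt -0.002 -0.0001 grasp [ 0.511  -0.3155] F [-8.1  5.9 26.6] op 0.0155
```

View pics/g5.png

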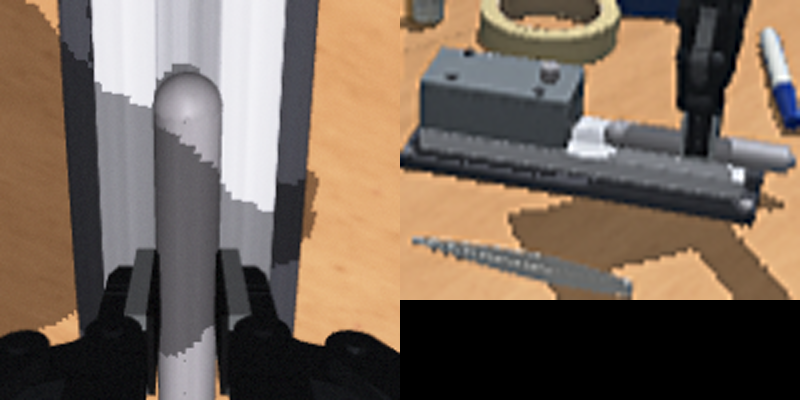

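The pin lies on the groove line: pin centre at column 187.5, groove edges at 155 and 222. It is seated on the block with the nose clear of the cover. I relieve the force and release.

```bash
python3 -m crank '[[0,0,0,0,0,0,-1],[0,0,0,0,0,0,-1]]'; python3 st.py; python3 -m crank '[[0,0,0,0,0,0,1],[0,0,0,0,0,0,1],[0,0,0,0,0,0,1],[0,0,0,0,0,0,1]]'; python3 st.py; python3 -m crank '[[0,0,0.03,0,0,0,1],[0,0,0.06,0,0,0,1],[0,0,0.06,0,0,0,1],[0,0,0.03,0,0,0,1],[0,0,0,0,0,0,1]]'; python3 st.py
python3 - <<'E'
from h import *
from bench import camera
c=camera("wrist");np.save("w6.npy",c,allow_pickle=True)
cv2.imwrite("pics/w6.png",c["frame"][:,:,::-1])
print(proj(c,frame((.589,-.303,.175),[(-.02,0,.0287),(-.14,0,.0287),(-.11,.025,.024),(-.11,-.025,.024)])).round(1).tolist())
E
```

```text
clock: 8.82
tool_pos: [0.5114, -0.3154, 0.2]
ee_rot: [0.001, 0.766, -0.643, -0.0]
force: [0.9, -0.6, -1.3]
opening: 0.0155
t 8.82 pos [ 0.5114 -0.3154  0.2   ] yaw -1.396 tilt -0.0011 -0.0006 grasp [ 0.5112 -0.3155] F [ 0.9 -0.6 -1.3] op 0.0155
clock: 9.15
tool_pos: [0.5111, -0.3149, 0.198]
ee_rot: [0.0, 0.766, -0.643, -0.001]
force: [-0.6, 0.7, 0.2]
opening: 0.0632
t 9.15 pos [ 0.5111 -0.3149  0.198 ] yaw -1.3955 tilt -0.0016 0.0002 grasp [ 0.5109 -0.3149] F [-0.6  0.7  0.2] op 0.0632
clock: 9.57
tool_pos: [0.5102, -0.3142, 0.2531]
ee_rot: [0.001, 0.766, -0.642, -0.003]
force: [-0.4, 0.0, -0.1]
opening: 0.085
t 9.57 pos [ 0.5102 -0.3142  0.2531] yaw -1.3954 tilt -0.0052 0.0031 grasp [ 0.5094 -0.3137] F [-0.4  0.  -0.1] op 0.085
[[259.0, 135.1], [258.0, 281.2], [227.6, 246.6], [288.8, 246.7]]
```

```bash
python3 -m crank '[[-0.074,-0.014,0,-0.002,-0.0035,0,-1],[-0.074,-0.014,0,0,0,0,-1],[-0.074,-0.014,0,0,0,0,-1],[-0.074,-0.014,0,0,0,0,-1],[0,0,0,0,0,0,-1],[0,0,0,0,0,0,-1],[0,0,0,0,0,0,-1],[0,0,0,0,0,0,-1]]'; python3 st.py
```

```text
clock: 10.28
tool_pos: [0.4182, -0.3297, 0.2488]
ee_rot: [-0.001, 0.767, -0.642, -0.001]
force: [-0.5, 0.4, -0.3]
opening: 0.0002
t 10.28 pos [ 0.4182 -0.3297  0.2488] yaw -1.3939 tilt -0.0009 0.0028 grasp [ 0.4181 -0.3293] F [-0.5  0.4 -0.3] op 0.0002
```

```bash
cat >> st.py <<'E'
c_,s_=np.cos(.175),np.sin(.175);g=s['tool_pos'][:2]+.17*np.array([zx,zy])-[.5887,-.3013];F=s['force']
fx=c_*F[0]+s_*F[1];print('   tip in jig x,y mm',(1e3*np.array([c_*g[0]+s_*g[1],c_*g[1]-s_*g[0]])).round(1),'tip z',round(1e3*(s['tool_pos'][2]-.173),1),'Fx',round(fx,1))
import sys
if len(sys.argv)>1 and -fx>float(sys.argv[1]): print("STOP");sys.exit(1)
E
python3 -m crank '[[0,0,-0.05,0,0,0,-1],[0,0,-0.05,0,0,0,-1],[0,0,-0.03,0,0,0,-1],[0,0,-0.01,0,0,0,-1],[0,0,0,0,0,0,-1]]'; python3 st.py
```

```text
clock: 10.7
tool_pos: [0.4226, -0.3298, 0.2061]
ee_rot: [-0.001, 0.768, -0.64, 0.001]
force: [-1.0, -0.8, -0.6]
opening: 0.0
t 10.7 pos [ 0.4226 -0.3298  0.2061] yaw -1.3901 tilt 0.0031 -0.0 grasp [ 0.423  -0.3298] F [-1.  -0.8 -0.6] op 0.0
   tip in jig x,y mm [-168.     0.8] tip z 33.1 Fx -1.1
```

```bash
python3 -m crank '[[-0.006,0,-0.02,0,0.002,-0.003,-1],[0,0,0,0,0,0,-1]]'; python3 st.py;python3 -m crank '[[0,0,-0.004,0,0,0,-1],[0,0,0,0,0,0,-1]]'; python3 st.py
```

```text
clock: 10.87
tool_pos: [0.4214, -0.3297, 0.1999]
ee_rot: [0.0, 0.767, -0.642, 0.0]
force: [0.1, 0.4, -0.8]
opening: -0.0002
t 10.87 pos [ 0.4214 -0.3297  0.1999] yaw -1.394 tilt 0.0001 -0.0002 grasp [ 0.4214 -0.3297] F [ 0.1  0.4 -0.8] op -0.0002
   tip in jig x,y mm [-169.7    1.1] tip z 26.9 Fx 0.2
clock: 11.03
tool_pos: [0.4218, -0.3299, 0.1991]
ee_rot: [0.0, 0.767, -0.642, 0.001]
force: [-0.1, 0.6, 0.2]
opening: -0.0004
t 11.03 pos [ 0.4218 -0.3299  0.1991] yaw -1.3939 tilt 0.0008 -0.0009 grasp [ 0.4219 -0.33  ] F [-0.1  0.6  0.2] op -0.0004
   tip in jig x,y mm [-169.2    0.7] tip z 26.1 Fx -0.0
```

```bash
python3 -m crank '[[0.01,0.0015,0.002,0,0,0,-1],[0.01,0.0015,0,0,0,0,-1],[0.01,0.0015,0,0,0,0,-1]]' >/dev/null; python3 st.py 4 && python3 -m crank '[[0.01,0.0015,0,0,0,0,-1],[0.01,0.0015,0,0,0,0,-1]]' >/dev/null; python3 st.py 4 && python3 -m crank '[[0.01,0.0015,0,0,0,0,-1],[0.01,0.0015,0,0,0,0,-1]]' >/dev/null; python3 st.py 4
```

```text
t 11.28 pos [ 0.4313 -0.329   0.2009] yaw -1.3949 tilt 0.002 -0.0022 grasp [ 0.4316 -0.3293] F [-0.1  0.5  0.3] op 0.0003
   tip in jig x,y mm [-159.5   -0.3] tip z 27.9 Fx -0.0
t 11.45 pos [ 0.4383 -0.3282  0.2016] yaw -1.395 tilt 0.0033 -0.0032 grasp [ 0.4389 -0.3287] F [-0.2 -0.  -0.1] op 0.0
   tip in jig x,y mm [-152.3   -1. ] tip z 28.6 Fx -0.2
t 11.62 pos [ 0.4451 -0.3273  0.2017] yaw -1.3945 tilt 0.0028 -0.0035 grasp [ 0.4455 -0.3278] F [-1.1 -1.   0.2] op -0.0
   tip in jig x,y mm [-145.6   -1.2] tip z 28.7 Fx -1.3
```

```bash
python3 -m crank '[[0.008,0.002,-0.006,0.002,0.002,0,-1],[0.01,0.002,-0.001,0,0,0,-1]]' >/dev/null; python3 st.py 5 && python3 -m crank '[[0.01,0.002,0,0,0,0,-1],[0.01,0.002,-0.001,0,0,0,-1]]' >/dev/null; python3 st.py 5 && python3 -m crank '[[0.01,0.002,-0.001,0,0,0,-1],[0.01,0.002,-0.001,0,0,0,-1]]' >/dev/null; python3 st.py 5
python3 - <<'E'
from h import *
from bench import camera
c=camera("wrist");np.save("w7.npy",c,allow_pickle=True);cv2.imwrite("pics/w7.png",c["frame"][:,:,::-1])
E
```

```text
t 11.78 pos [ 0.45   -0.3262  0.1996] yaw -1.3925 tilt -0.0054 -0.0004 grasp [ 0.4492 -0.3263] F [-6.5 -1.8  3.7] op -0.0
   tip in jig x,y mm [-141.8   -0.3] tip z 26.6 Fx -6.7
STOP
t 11.78 pos [ 0.45   -0.3262  0.1996] yaw -1.3925 tilt -0.0054 -0.0004 grasp [ 0.4492 -0.3263] F [-6.5 -1.8  3.7] op -0.0
   tip in jig x,y mm [-141.8   -0.3] tip z 26.6 Fx -6.7
STOP
t 11.78 pos [ 0.45   -0.3262  0.1996] yaw -1.3925 tilt -0.0054 -0.0004 grasp [ 0.4492 -0.3263] F [-6.5 -1.8  3.7] op -0.0
   tip in jig x,y mm [-141.8   -0.3] tip z 26.6 Fx -6.7
STOP
```

```bash
python3 -m crank '[[0,0,0,0,0,0,-1],[0,0,0,0,0,0,-1]]' >/dev/null; python3 st.py; python3 -m crank '[[0.008,0.0015,0,0,0,0,-1]]' >/dev/null; python3 st.py 9 && python3 -m crank '[[0.008,0.0015,0,0,0,0,-1]]' >/dev/null; python3 st.py 9 && python3 -m crank '[[0.008,0.0015,0,0,0,0,-1]]' >/dev/null; python3 st.py 9
```

```text
t 12.0 pos [ 0.4506 -0.3263  0.2   ] yaw -1.3925 tilt -0.0051 -0.0005 grasp [ 0.4498 -0.3264] F [-2.8 -0.9  3.4] op -0.0002
   tip in jig x,y mm [-141.2   -0.6] tip z 27.0 Fx -2.9
t 12.08 pos [ 0.4524 -0.326   0.1999] yaw -1.3921 tilt -0.0075 -0.0003 grasp [ 0.4512 -0.3261] F [-5.8 -1.2  3.7] op -0.0003
   tip in jig x,y mm [-139.8   -0.4] tip z 26.9 Fx -5.9
t 12.17 pos [ 0.4541 -0.3258  0.2   ] yaw -1.3914 tilt -0.0103 -0.0004 grasp [ 0.4526 -0.3258] F [-6.5 -2.1  4.7] op -0.0002
   tip in jig x,y mm [-138.5   -0.4] tip z 27.0 Fx -6.8
t 12.25 pos [ 0.4558 -0.3256  0.2001] yaw -1.3908 tilt -0.0135 -0.0006 grasp [ 0.4537 -0.3257] F [-6.6 -1.6  5.9] op -0.0003
   tip in jig x,y mm [-137.4   -0.5] tip z 27.1 Fx -6.8
```

Run:
```python
from h import *
from bench import camera
c=camera("wrist");d=camera("side");s=camera("scene")
r=lambda f,x,y,w,h,k:cv2.resize(f["frame"][y:y+h,x:x+w,::-1],(int(w*k),int(h*k)),interpolation=cv2.INTER_CUBIC)
o=np.zeros((600,800,3),np.uint8)
o[:320,:400]=r(c,160,70,200,160,2)
o[:320,400:]=r(d,255,155,80,64,5)
o[320:600,:400]=r(s,265,200,80,56,5)
c6=np.load("w6.npy",allow_pickle=True).item();o[320:600,400:]=r(c6,160,100,200,140,2)
cv2.imwrite("pics/last.png",o)
print("wrist nose-line", proj(c,frame((.5887,-.3013,.175),[(-.02,0,.0287),(0,0,.0287),(-.01,0,.0287)])).round(1).tolist())
```

```text
wrist nose-line [[254.1, 21.1], [254.3, -27.7], [254.2, -3.1]]
```

View pics/last.png

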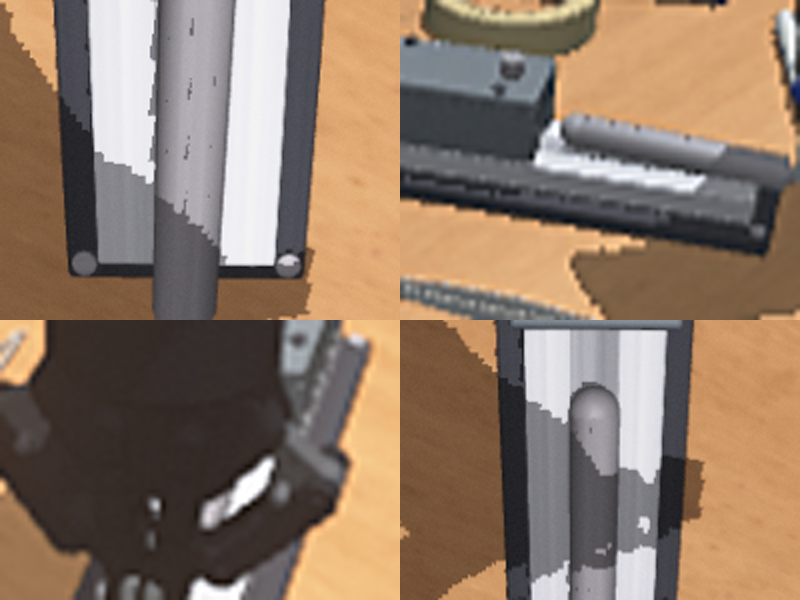

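Run:
```python
from h import *
from bench import camera
d=camera("side")
for x in(-.02,-.016,-.012,-.008,-.004): print(x,proj(d,frame((.5887,-.3013,.175),[(x,0,.0287)])).round(1))
# nose edge profile along the pin axis line in the side image
a=proj(d,frame((.5887,-.3013,.175),[(x/1000,0,.0330) for x in range(-40,5,2)]))
g=cv2.cvtColor(d["frame"],cv2.COLOR_RGB2GRAY).astype(np.float32)
print([int(v) for v in cv2.remap(g,a[:,0].astype(np.float32),a[:,1].astype(np.float32),cv2.INTER_LINEAR).ravel()])
```

```text
-0.02 [[291.2 183.3]]
-0.016 [[289.6 183.1]]
-0.012 [[288.1 182.8]]
-0.008 [[286.5 182.6]]
-0.004 [[285.  182.4]]
[107, 107, 106, 106, 104, 102, 101, 99, 99, 97, 96, 97, 99, 98, 86, 76, 133, 251, 244, 206, 139, 81, 66]
```

The composite shows the pin straight in the groove, nose still about 10 mm before the mouth. It has moved on some 7 mm, so the finger is on the tail, but it also bears down on it (Fz +6 N) and the tool has tilted. I back off a little, straighten, raise 1 mm and push again.

```bash
python3 -m crank '[[-0.02,-0.003,0.002,0,-0.009,-0.002,-1],[0,0,0,0,0,0,-1],[0,0,0,0,0,0,-1]]' >/dev/null; python3 st.py
```

```text
t 12.7 pos [ 0.4504 -0.3265  0.2007] yaw -1.3961 tilt 0.0066 -0.001 grasp [ 0.4514 -0.3267] F [-0.1 -0.3  0.3] op -0.0001
   tip in jig x,y mm [-139.5   -1.1] tip z 27.7 Fx -0.1
```

```bash
python3 -m crank '[[0.008,0.002,0,0.001,0.003,0,-1]]' >/dev/null; python3 st.py 9 && python3 -m crank '[[0.008,0.002,0,0,0,0,-1]]' >/dev/null; python3 st.py 9 && python3 -m crank '[[0.008,0.002,0,0,0,0,-1]]' >/dev/null; python3 st.py 9 && python3 -m crank '[[0.008,0.002,0,0,0,0,-1]]' >/dev/null; python3 st.py 9
```

```text
t 12.78 pos [ 0.4526 -0.3258  0.2005] yaw -1.397 tilt 0.0025 0.001 grasp [ 0.453  -0.3256] F [-0.5 -0.5 -0. ] op 0.0004
   tip in jig x,y mm [-137.8   -0.3] tip z 27.5 Fx -0.6
t 12.87 pos [ 0.4551 -0.3251  0.2004] yaw -1.3971 tilt 0.0021 0.001 grasp [ 0.4554 -0.325 ] F [-2.1 -0.9 -0.5] op 0.0001
   tip in jig x,y mm [-1.353e+02 -1.000e-01] tip z 27.4 Fx -2.2
t 12.95 pos [ 0.4577 -0.3246  0.2003] yaw -1.3967 tilt 0.0014 0.0005 grasp [ 0.4579 -0.3245] F [-1.5 -1.6  0.9] op 0.0005
   tip in jig x,y mm [-1.328e+02 -1.000e-01] tip z 27.3 Fx -1.7
t 13.03 pos [ 0.4603 -0.3241  0.2003] yaw -1.3964 tilt 0.001 -0.0 grasp [ 0.4605 -0.3241] F [-1.9 -0.4  0.4] op -0.0
   tip in jig x,y mm [-130.2   -0.2] tip z 27.3 Fx -1.9
```

```bash
python3 -m crank '[[0.009,0.0015,0,0,0,0,-1],[0.009,0.0015,0,0,0,0,-1]]' >/dev/null; python3 st.py 7 && python3 -m crank '[[0.009,0.0015,0,0,0,0,-1],[0.009,0.0015,0,0,0,0,-1]]' >/dev/null; python3 st.py 7 && python3 -m crank '[[0.009,0.0015,0,0,0,0,-1],[0.009,0.0015,0,0,0,0,-1]]' >/dev/null; python3 st.py 7 && python3 -m crank '[[0.009,0.0015,0,0,0,0,-1]]' >/dev/null; python3 st.py 7
```

```text
t 13.2 pos [ 0.4662 -0.3232  0.2003] yaw -1.3958 tilt -0.0002 -0.0002 grasp [ 0.4661 -0.3232] F [-2.1 -0.1  0.3] op -0.0002
   tip in jig x,y mm [-124.5   -0.3] tip z 27.3 Fx -2.1
t 13.37 pos [ 0.4721 -0.3222  0.2003] yaw -1.3954 tilt -0.0012 -0.0001 grasp [ 0.4719 -0.3222] F [-2.6 -1.6  0.7] op 0.0001
   tip in jig x,y mm [-118.7   -0.2] tip z 27.3 Fx -2.9
t 13.53 pos [ 0.478  -0.3212  0.2003] yaw -1.3952 tilt -0.0017 -0.0 grasp [ 0.4778 -0.3212] F [-2.7 -0.1  1.9] op -0.0006
   tip in jig x,y mm [-112.7   -0.3] tip z 27.3 Fx -2.7
t 13.62 pos [ 0.481  -0.3207  0.2003] yaw -1.3951 tilt -0.0019 0.0 grasp [ 0.4807 -0.3207] F [-3.2 -1.1  1.2] op 0.0001
   tip in jig x,y mm [-109.8   -0.3] tip z 27.3 Fx -3.4
```

```bash
for i in 1; do python3 -m crank '[[0.0065,0.001,0,0,0,0,-1]]' >/dev/null; python3 st.py 7.5|tail -n +2; done; python3 -m crank '[[0.0065,0.001,0,0,0,0,-1]]' >/dev/null; python3 st.py 7.5 && python3 -m crank '[[0.0065,0.001,0,0,0,0,-1]]' >/dev/null; python3 st.py 7.5 && python3 -m crank '[[0.0065,0.001,0,0,0,0,-1]]' >/dev/null; python3 st.py 7.5 && python3 -m crank '[[0.0065,0.001,0,0,0,0,-1]]' >/dev/null; python3 st.py 7.5
```

```text
tip in jig x,y mm [-107.8   -0.3] tip z 27.2 Fx -5.9
t 13.78 pos [ 0.4843 -0.3202  0.2001] yaw -1.3932 tilt -0.0071 -0.0001 grasp [ 0.4832 -0.3202] F [-8.8 -3.   5.2] op 0.0001
   tip in jig x,y mm [-107.3   -0.2] tip z 27.1 Fx -9.2
STOP
t 13.78 pos [ 0.4843 -0.3202  0.2001] yaw -1.3932 tilt -0.0071 -0.0001 grasp [ 0.4832 -0.3202] F [-8.8 -3.   5.2] op 0.0001
   tip in jig x,y mm [-107.3   -0.2] tip z 27.1 Fx -9.2
STOP
t 13.78 pos [ 0.4843 -0.3202  0.2001] yaw -1.3932 tilt -0.0071 -0.0001 grasp [ 0.4832 -0.3202] F [-8.8 -3.   5.2] op 0.0001
   tip in jig x,y mm [-107.3   -0.2] tip z 27.1 Fx -9.2
STOP
t 13.78 pos [ 0.4843 -0.3202  0.2001] yaw -1.3932 tilt -0.0071 -0.0001 grasp [ 0.4832 -0.3202] F [-8.8 -3.   5.2] op 0.0001
   tip in jig x,y mm [-107.3   -0.2] tip z 27.1 Fx -9.2
STOP
```

```bash
python3 -m crank '[[-0.006,-0.001,0.002,0,-0.005,-0.001,-1],[0,0,0,0,0,0,-1]]' >/dev/null; python3 st.py;  python3 -m crank '[[0.007,0.001,0,0,0,0,-1]]' >/dev/null; python3 st.py 9 && python3 -m crank '[[0.007,0.001,0,0,0,0,-1]]' >/dev/null; python3 st.py 9 && python3 -m crank '[[0.007,0.001,0,0,0,0,-1]]' >/dev/null; python3 st.py 9
```

```text
t 13.95 pos [ 0.4828 -0.3204  0.2005] yaw -1.3949 tilt 0.0007 0.0005 grasp [ 0.4829 -0.3203] F [-1.1 -0.5  0.7] op -0.0
   tip in jig x,y mm [-107.5   -0.3] tip z 27.5 Fx -1.1
t 14.03 pos [ 0.4843 -0.3201  0.2003] yaw -1.3943 tilt -0.0017 0.0005 grasp [ 0.484 -0.32 ] F [-7.6 -2.3  2.9] op -0.0
   tip in jig x,y mm [-106.4   -0.2] tip z 27.3 Fx -7.9
t 14.12 pos [ 0.4855 -0.3201  0.2002] yaw -1.3932 tilt -0.006 0.0004 grasp [ 0.4846 -0.32  ] F [-9.4 -2.7  4.9] op -0.0
   tip in jig x,y mm [-105.9   -0.3] tip z 27.2 Fx -9.7
STOP
t 14.12 pos [ 0.4855 -0.3201  0.2002] yaw -1.3932 tilt -0.006 0.0004 grasp [ 0.4846 -0.32  ] F [-9.4 -2.7  4.9] op -0.0
   tip in jig x,y mm [-105.9   -0.3] tip z 27.2 Fx -9.7
STOP
```

```bash
python3 -m crank '[[-0.05,-0.009,0.003,0,-0.003,-0.001,-1],[-0.08,-0.014,0.003,0,0,0,-1],[-0.08,-0.014,0,0,0,0,-1],[0,0,0,0,0,0,-1]]' >/dev/null; python3 st.py
cat > tail.py <<'E'
from h import *
from bench import camera
J=(.5887,-.3013,.175)
for n in("side","wrist","scene"):
    c=camera(n);xs=np.arange(-150,-20,3 if n!="wrist" else 2)
    a=proj(c,frame(J,[(x/1000,0,.0287 if n!="wrist" else .0287) for x in xs]))
    v=cv2.remap(c["frame"],a[:,0].astype(np.float32),a[:,1].astype(np.float32),cv2.INTER_LINEAR)[:,0]
    print(n,[f"{x}:{p[0]},{p[2]}" for x,p in zip(xs,v)])
    np.save(f"t_{n}.npy",c,allow_pickle=True)
E
python3 tail.py
```

```text
t 14.45 pos [ 0.4241 -0.3307  0.2026] yaw -1.394 tilt 0.0065 -0.0004 grasp [ 0.4251 -0.3307] F [-0.5  0.6 -1.8] op -0.0001
   tip in jig x,y mm [-166.1   -0.5] tip z 29.6 Fx -0.4
side ['-150:230,128', '-147:228,128', '-144:229,127', '-141:228,130', '-138:225,128', '-135:224,127', '-132:223,126', '-129:222,125', '-126:223,125', '-123:228,124', '-120:136,92', '-117:75,92', '-114:94,106', '-111:97,105', '-108:164,176', '-105:182,195', '-102:189,202', '-99:188,201', '-96:161,172', '-93:92,96', '-90:91,95', '-87:119,125', '-84:116,121', '-81:115,120', '-78:115,120', '-75:113,119', '-72:112,117', '-69:110,115', '-66:109,114', '-63:109,114', '-60:109,113', '-57:108,113', '-54:108,113', '-51:106,111', '-48:107,111', '-45:105,110', '-42:104,108', '-39:104,108', '-36:103,108', '-33:101,106', '-30:101,105', '-27:101,106', '-24:101,106', '-21:101,105']
wrist ['-150:127,61', '-148:127,60', '-146:127,60', '-144:126,59', '-142:125,59', '-140:127,60', '-138:126,61', '-136:125,59', '-134:123,58', '-132:121,55', '-130:122,57', '-128:129,63', '-126:126,61', '-124:125,61', '-122:127,60', '-120:125,58', 
[... 614 characters left out ...]
82', '-36:133,136', '-34:0,0', '-32:0,0', '-30:0,0', '-28:0,0', '-26:0,0', '-24:0,0', '-22:0,0']
scene ['-150:116,113', '-147:114,112', '-144:110,107', '-141:104,100', '-138:96,92', '-135:83,76', '-132:58,45', '-129:51,36', '-126:52,39', '-123:53,40', '-120:53,39', '-117:53,40', '-114:52,39', '-111:52,39', '-108:52,39', '-105:51,37', '-102:50,37', '-99:51,38', '-96:50,36', '-93:48,35', '-90:45,31', '-87:53,42', '-84:52,42', '-81:50,39', '-78:55,45', '-75:46,34', '-72:49,38', '-69:50,39', '-66:50,39', '-63:50,39', '-60:49,39', '-57:50,39', '-54:51,39', '-51:50,39', '-48:50,40', '-45:50,40', '-42:50,40', '-39:50,40', '-36:49,39', '-33:49,39', '-30:49,40', '-27:49,40', '-24:49,40', '-21:50,40']
```

Tail seen at −96 mm from the mouth in both side and wrist images, so the nose is at about +24 mm. That is the spring shoe, not the stop (32 mm or more). I return and push on, countering the tilt.

```bash
python3 -m crank '[[0.06,0.0105,-0.003,0,0.004,0,-1],[0.06,0.0105,-0.002,0,0,0,-1],[0.06,0.0105,-0.001,0,0,0,-1],[0,0,0,0,0,0,-1]]' >/dev/null; python3 st.py 6 && python3 -m crank '[[0.008,0.001,0.001,0,-0.001,0,-1]]' >/dev/null; python3 st.py 8
```

```text
t 14.93 pos [ 0.4868 -0.321   0.2028] yaw -1.3936 tilt 0.0094 -0.0042 grasp [ 0.4882 -0.3217] F [-0.3  1.   1. ] op 0.0001
   tip in jig x,y mm [-102.4   -2.7] tip z 29.8 Fx -0.1
t 15.02 pos [ 0.4896 -0.3203  0.2026] yaw -1.391 tilt 0.0086 -0.0041 grasp [ 0.491  -0.3209] F [-4.5 -1.5  1. ] op -0.0001
   tip in jig x,y mm [-99.6  -2.4] tip z 29.6 Fx -4.6
```

```bash
P(){ python3 st.py 8; }; python3 -m crank '[[0.005,0.001,-0.002,0.002,0.001,0,-1]]' >/dev/null; P && python3 -m crank '[[0.005,0.001,-0.001,0,0,0,-1]]' >/dev/null; P && python3 -m crank '[[0.005,0.001,0,0,0,0,-1]]' >/dev/null; P && python3 -m crank '[[0.005,0.001,0,0,0,0,-1]]' >/dev/null; P
```

```text
t 15.1 pos [ 0.4914 -0.3201  0.2022] yaw -1.3891 tilt 0.0059 -0.0022 grasp [ 0.4923 -0.3204] F [-3.5 -3.7  3.3] op 0.0001
   tip in jig x,y mm [-98.2  -2.1] tip z 29.2 Fx -4.1
t 15.18 pos [ 0.4923 -0.3203  0.202 ] yaw -1.3878 tilt 0.003 -0.003 grasp [ 0.4927 -0.3207] F [-7.  -3.3  5.3] op -0.0
   tip in jig x,y mm [-97.9  -2.5] tip z 29.0 Fx -7.5
t 15.27 pos [ 0.4928 -0.3204  0.2021] yaw -1.3872 tilt -0.0004 -0.003 grasp [ 0.4927 -0.3208] F [-5.5 -1.4  4.1] op 0.0002
   tip in jig x,y mm [-97.9  -2.6] tip z 29.1 Fx -5.7
t 15.35 pos [ 0.4932 -0.3204  0.2022] yaw -1.387 tilt -0.0034 -0.0028 grasp [ 0.4926 -0.3209] F [-4.3 -0.5  3.3] op 0.0001
   tip in jig x,y mm [-98.   -2.6] tip z 29.2 Fx -4.3
```

```bash
cat > tail.py <<'E'
from h import *
from bench import camera
J=(.5887,-.3013,.175)
for n in("side","wrist"):
    c=camera(n);xs=np.arange(-112,-58,2)
    for dy,z in((0,.0287),(.003,.0345)):
        a=proj(c,frame(J,[(x/1000,dy,z) for x in xs]))
        v=cv2.remap(c["frame"],a[:,0].astype(np.float32),a[:,1].astype(np.float32),cv2.INTER_LINEAR)[:,0]
        print(n,z,' '.join(f"{x}:{p[0]}" for x,p in zip(xs,v)))
E
python3 tail.py
```

```text
side 0.0287 -112:90 -110:110 -108:148 -106:134 -104:100 -102:97 -100:96 -98:100 -96:107 -94:109 -92:104 -90:102 -88:96 -86:88 -84:84 -82:84 -80:96 -78:95 -76:94 -74:95 -72:95 -70:94 -68:94 -66:93 -64:92 -62:92 -60:93
side 0.0345 -112:189 -110:190 -108:142 -106:72 -104:58 -102:36 -100:44 -98:42 -96:39 -94:38 -92:39 -90:50 -88:75 -86:94 -84:100 -82:103 -80:108 -78:107 -76:107 -74:107 -72:108 -70:106 -68:105 -66:104 -64:104 -62:104 -60:105
wrist 0.0287 -112:82 -110:49 -108:48 -106:49 -104:52 -102:53 -100:54 -98:52 -96:60 -94:62 -92:62 -90:59 -88:91 -86:98 -84:97 -82:96 -80:96 -78:96 -76:96 -74:98 -72:97 -70:96 -68:97 -66:96 -64:96 -62:95 -60:96
wrist 0.0345 -112:10 -110:14 -108:93 -106:66 -104:64 -102:66 -100:63 -98:62 -96:64 -94:63 -92:67 -90:63 -88:65 -86:78 -84:95 -82:98 -80:96 -78:97 -76:96 -74:95 -72:97 -70:96 -68:97 -66:97 -64:97 -62:95 -60:96
```

```bash
P(){ python3 st.py 11; }; python3 -m crank '[[-0.02,0.004,-0.006,0.002,-0.002,-0.006,-1],[0,0,0,0,0,0,-1]]' >/dev/null; P; python3 -m crank '[[0.007,0.001,0,0,0,0,-1]]' >/dev/null; P && python3 -m crank '[[0.007,0.001,0,0,-0.002,0,-1]]' >/dev/null; P && python3 -m crank '[[0.007,0.001,0,0,-0.002,0,-1]]' >/dev/null; P
```

```text
t 15.62 pos [ 0.4865 -0.3193  0.2003] yaw -1.3989 tilt 0.0025 0.0011 grasp [ 0.4869 -0.3191] F [-0.6 -0.2 -0. ] op -0.0002
   tip in jig x,y mm [-103.3    0.2] tip z 27.3 Fx -0.6
t 15.7 pos [ 0.4883 -0.3189  0.2002] yaw -1.4003 tilt 0.0037 0.0015 grasp [ 0.4889 -0.3187] F [ 0.9 -0.5  0.7] op -0.0002
   tip in jig x,y mm [-101.3    0.3] tip z 27.2 Fx 0.8
t 15.78 pos [ 0.4901 -0.3184  0.1999] yaw -1.4007 tilt 0.0065 0.002 grasp [ 0.4911 -0.3181] F [-5.1 -1.4  0.9] op -0.0004
   tip in jig x,y mm [-98.9   0.5] tip z 26.9 Fx -5.2
t 15.87 pos [ 0.4914 -0.3182  0.1996] yaw -1.3996 tilt 0.0057 0.0022 grasp [ 0.4923 -0.3179] F [-8.3 -1.8  4.2] op 0.0
   tip in jig x,y mm [-97.7   0.5] tip z 26.6 Fx -8.5
```

```bash
P(){ python3 st.py 12; }; python3 -m crank '[[0.006,0.001,0.002,0,-0.001,0,-1]]' >/dev/null; P && python3 -m crank '[[0.007,0.001,0.001,0,-0.001,0,-1]]' >/dev/null; P
```

```text
t 15.95 pos [ 0.4923 -0.3181  0.1999] yaw -1.3986 tilt 0.0036 0.0022 grasp [ 0.4929 -0.3177] F [-5.1 -2.2  1.7] op -0.0001
   tip in jig x,y mm [-97.1   0.5] tip z 26.9 Fx -5.4
t 16.03 pos [ 0.4937 -0.3179  0.1999] yaw -1.3978 tilt 0.0019 0.0022 grasp [ 0.494  -0.3176] F [-4.  -1.9  1.1] op 0.0001
   tip in jig x,y mm [-96.1   0.5] tip z 26.9 Fx -4.3
```

```bash
P(){ python3 st.py 9; }; python3 -m crank '[[0.007,0.001,0.001,0,-0.001,0,-1]]' >/dev/null; P && python3 -m crank '[[0.007,0.001,0.001,0,-0.001,0,-1]]' >/dev/null; P && python3 -m crank '[[0.007,0.001,0.001,0,-0.001,0,-1]]' >/dev/null; P&& python3 -m crank '[[0.007,0.001,0.001,0,-0.001,0,-1]]' >/dev/null; P
```

```text
t 16.12 pos [ 0.495  -0.3178  0.1998] yaw -1.3968 tilt -0.0002 0.0022 grasp [ 0.495  -0.3174] F [-6.8 -2.4  2.6] op 0.0
   tip in jig x,y mm [-95.1   0.5] tip z 26.8 Fx -7.2
t 16.2 pos [ 0.4962 -0.3177  0.1998] yaw -1.3957 tilt -0.0029 0.0023 grasp [ 0.4957 -0.3173] F [-5.7 -2.4  3. ] op 0.0001
   tip in jig x,y mm [-94.4   0.4] tip z 26.8 Fx -6.0
t 16.28 pos [ 0.4973 -0.3176  0.1998] yaw -1.3945 tilt -0.006 0.0025 grasp [ 0.4964 -0.3173] F [-7.4 -1.9  3.1] op -0.0002
   tip in jig x,y mm [-93.8   0.4] tip z 26.8 Fx -7.7
t 16.37 pos [ 0.4984 -0.3176  0.1999] yaw -1.3933 tilt -0.0093 0.0025 grasp [ 0.4969 -0.3172] F [-7.3 -2.   3.7] op 0.0
   tip in jig x,y mm [-93.3   0.4] tip z 26.9 Fx -7.6
```

```bash
P(){ python3 st.py 10; }; python3 -m crank '[[0.006,0.001,0.002,0,-0.005,0,-1]]' >/dev/null; P && python3 -m crank '[[0.007,0.001,0.001,0,-0.003,0,-1]]' >/dev/null; P && python3 -m crank '[[0.007,0.001,0.001,0,-0.003,0,-1]]' >/dev/null; P&& python3 -m crank '[[0.007,0.001,0.001,0,-0.003,0,-1]]' >/dev/null; P
```

```text
t 16.45 pos [ 0.4989 -0.3175  0.1999] yaw -1.3919 tilt -0.0076 0.0029 grasp [ 0.4977 -0.3171] F [-7.6 -2.4  3.4] op 0.0005
   tip in jig x,y mm [-92.5   0.4] tip z 26.9 Fx -7.9
t 16.53 pos [ 0.4994 -0.3175  0.1998] yaw -1.3901 tilt -0.0098 0.0032 grasp [ 0.4979 -0.3171] F [-9.2 -2.4  5.9] op -0.0
   tip in jig x,y mm [-92.3   0.4] tip z 26.8 Fx -9.5
t 16.62 pos [ 0.4998 -0.3177  0.1998] yaw -1.3886 tilt -0.0123 0.0034 grasp [ 0.4979 -0.3171] F [-10.1  -2.8   5. ] op 0.0001
   tip in jig x,y mm [-92.4   0.3] tip z 26.8 Fx -10.5
STOP
t 16.62 pos [ 0.4998 -0.3177  0.1998] yaw -1.3886 tilt -0.0123 0.0034 grasp [ 0.4979 -0.3171] F [-10.1  -2.8   5. ] op 0.0001
   tip in jig x,y mm [-92.4   0.3] tip z 26.8 Fx -10.5
STOP
```

```bash
python3 tail.py
```

```text
side 0.0287 -112:87 -110:105 -108:164 -106:192 -104:179 -102:152 -100:92 -98:50 -96:35 -94:40 -92:46 -90:39 -88:38 -86:37 -84:54 -82:89 -80:80 -78:85 -76:89 -74:93 -72:95 -70:95 -68:94 -66:94 -64:94 -62:93 -60:93
side 0.0345 -112:184 -110:187 -108:207 -106:222 -104:212 -102:109 -100:87 -98:43 -96:13 -94:16 -92:19 -90:19 -88:16 -86:16 -84:40 -82:94 -80:93 -78:89 -76:100 -74:111 -72:108 -70:108 -68:107 -66:106 -64:105 -62:105 -60:106
wrist 0.0287 -112:24 -110:24 -108:24 -106:24 -104:14 -102:8 -100:7 -98:14 -96:13 -94:11 -92:11 -90:12 -88:11 -86:12 -84:14 -82:87 -80:97 -78:100 -76:99 -74:99 -72:99 -70:99 -68:99 -66:100 -64:97 -62:97 -60:97
wrist 0.0345 -112:14 -110:13 -108:12 -106:25 -104:107 -102:106 -100:66 -98:59 -96:60 -94:61 -92:61 -90:60 -88:61 -86:66 -84:65 -82:65 -80:63 -78:94 -76:99 -74:99 -72:99 -70:101 -68:101 -66:99 -64:97 -62:99 -60:99
```

```bash
P(){ python3 st.py 11.5; }; python3 -m crank '[[-0.022,-0.004,0.002,-0.002,-0.01,-0.004,-1],[0,0,0,0,0,0,-1]]' >/dev/null; P;python3 -m crank '[[0.007,0.001,0,0,0,0,-1]]' >/dev/null; P; python3 -m crank '[[0.006,0.001,0.001,0,0,0,-1]]' >/dev/null; P && python3 -m crank '[[0.006,0.001,0.002,0,-0.002,0,-1]]' >/dev/null; P
```

```text
t 16.88 pos [ 0.4929 -0.3189  0.2002] yaw -1.3951 tilt 0.0037 0.0007 grasp [ 0.4935 -0.3188] F [0.1 1.1 0.4] op 0.0001
   tip in jig x,y mm [-96.7  -0.7] tip z 27.2 Fx 0.3
t 16.97 pos [ 0.4951 -0.3186  0.2002] yaw -1.3961 tilt 0.005 0.0008 grasp [ 0.4958 -0.3185] F [0.3 0.2 0.5] op 0.0002
   tip in jig x,y mm [-94.4  -0.8] tip z 27.2 Fx 0.3
t 17.05 pos [ 0.497  -0.3182  0.2004] yaw -1.396 tilt 0.0045 0.001 grasp [ 0.4977 -0.318 ] F [-5.2 -1.2  0.2] op 0.0004
   tip in jig x,y mm [-92.5  -0.6] tip z 27.4 Fx -5.4
t 17.13 pos [ 0.4979 -0.3179  0.2004] yaw -1.3943 tilt 0.0028 0.0012 grasp [ 0.4984 -0.3177] F [-8.8 -3.   1.6] op 0.0001
   tip in jig x,y mm [-91.8  -0.4] tip z 27.4 Fx -9.2
```

```bash
P(){ python3 st.py 11.5; }; python3 -m crank '[[0.005,0.001,0.003,0,-0.002,0,-1]]' >/dev/null; P && python3 -m crank '[[0.005,0.001,0.002,0,-0.002,0,-1]]' >/dev/null; P&& python3 -m crank '[[0.005,0.001,0.002,0,-0.002,0,-1]]' >/dev/null; P
```

```text
t 17.22 pos [ 0.4984 -0.3177  0.2006] yaw -1.3925 tilt 0.0005 0.001 grasp [ 0.4985 -0.3175] F [-7.1 -3.2 -0.4] op 0.0001
   tip in jig x,y mm [-91.7  -0.3] tip z 27.6 Fx -7.6
t 17.3 pos [ 0.4988 -0.3176  0.2005] yaw -1.3906 tilt -0.0019 0.0007 grasp [ 0.4985 -0.3175] F [-6.3 -3.3  0.4] op -0.0001
   tip in jig x,y mm [-91.7  -0.2] tip z 27.5 Fx -6.7
t 17.38 pos [ 0.4992 -0.3176  0.2005] yaw -1.389 tilt -0.0042 0.0003 grasp [ 0.4985 -0.3176] F [-6.9 -3.   1.2] op 0.0
   tip in jig x,y mm [-91.7  -0.3] tip z 27.5 Fx -7.3
```

```bash
P(){ python3 st.py 12; }; python3 -m crank '[[0.007,0.001,0.002,0,-0.004,-0.003,-1]]' >/dev/null; P && python3 -m crank '[[0.008,0.001,0.002,0,-0.003,-0.002,-1]]' >/dev/null; P&& python3 -m crank '[[0.009,0.001,0.002,0,-0.003,-0.002,-1]]' >/dev/null; P
```

```text
t 17.47 pos [ 0.4997 -0.3176  0.2004] yaw -1.3915 tilt -0.0052 0.0002 grasp [ 0.4989 -0.3176] F [-9.4 -4.3  2.1] op 0.0002
   tip in jig x,y mm [-91.3  -0.4] tip z 27.4 Fx -10.0
t 17.55 pos [ 0.5003 -0.3177  0.2002] yaw -1.3925 tilt -0.0085 0.0002 grasp [ 0.499  -0.3176] F [-10.4  -3.6   2.5] op -0.0001
   tip in jig x,y mm [-91.3  -0.5] tip z 27.2 Fx -10.9
t 17.63 pos [ 0.5011 -0.3178  0.2001] yaw -1.3936 tilt -0.0124 0.0004 grasp [ 0.4992 -0.3177] F [-11.5  -3.1   4.6] op -0.0001
   tip in jig x,y mm [-91.2  -0.5] tip z 27.1 Fx -11.9
```

```bash
P(){ python3 st.py 12; }; python3 -m crank '[[-0.015,-0.003,0.003,0,-0.01,-0.002,-1],[0,0,0,0,0,0,-1]]' >/dev/null; P; python3 tail.py | grep side; python3 -m crank '[[0.004,0.001,0.001,0,0,0,-1]]' >/dev/null; P; python3 -m crank '[[0.004,0.001,0.001,0,0,0,-1]]' >/dev/null; P ; python3 -m crank '[[0.004,0.001,0.001,0,0,0,-1]]' >/dev/null; P;python3 -m crank '[[0.004,0.001,0.001,0,-0.001,0,-1]]' >/dev/null; P
```

```text
t 17.8 pos [ 0.4964 -0.3187  0.2005] yaw -1.3964 tilt 0.0016 0.0011 grasp [ 0.4967 -0.3185] F [0.7 0.6 0. ] op 0.0002
   tip in jig x,y mm [-93.6  -0.9] tip z 27.5 Fx 0.8
side 0.0287 -112:88 -110:105 -108:166 -106:192 -104:167 -102:114 -100:81 -98:63 -96:62 -94:66 -92:61 -90:53 -88:57 -86:64 -84:83 -82:105 -80:83 -78:84 -76:88 -74:92 -72:95 -70:95 -68:94 -66:94 -64:94 -62:93 -60:93
side 0.0345 -112:184 -110:188 -108:209 -106:213 -104:172 -102:79 -100:59 -98:24 -96:7 -94:14 -92:20 -90:15 -88:12 -86:34 -84:70 -82:94 -80:94 -78:92 -76:99 -74:110 -72:109 -70:108 -68:107 -66:107 -64:106 -62:106 -60:106
t 17.98 pos [ 0.4982 -0.3182  0.2009] yaw -1.3954 tilt 0.0006 0.0007 grasp [ 0.4983 -0.3181] F [-6.2 -1.9 -0.1] op -0.0004
   tip in jig x,y mm [-92.   -0.8] tip z 27.9 Fx -6.4
t 18.07 pos [ 0.4988 -0.318   0.2009] yaw -1.394 tilt -0.0028 0.0003 grasp [ 0.4984 -0.3179] F [-7.1 -3.4  0.3] op 0.0
   tip in jig x,y mm [-91.9  -0.6] tip z 27.9 Fx -7.6
t 18.15 pos [ 0.4994 -0.3179  0.2009] yaw -1.3925 tilt -0.0064 -0.0005 grasp [ 0.4984 -0.3179] F [-5.4 -2.3  0.5] op 0.0001
   tip in jig x,y mm [-91.9  -0.7] tip z 27.9 Fx -5.7
t 18.23 pos [ 0.4999 -0.3178  0.2009] yaw -1.391 tilt -0.009 -0.0011 grasp [ 0.4985 -0.318 ] F [-6.7 -2.6  1.1] op -0.0001
   tip in jig x,y mm [-91.9  -0.7] tip z 27.9 Fx -7.1
```

```bash
P(){ python3 st.py 12.5; }; python3 -m crank '[[0.005,0.001,0.002,0,-0.006,-0.003,-1]]' >/dev/null; P && python3 -m crank '[[0.009,0.0015,0.002,0,-0.004,-0.001,-1]]' >/dev/null; P && python3 -m crank '[[0.009,0.0015,0.002,0,-0.004,-0.001,-1]]' >/dev/null; P && python3 -m crank '[[0.01,0.0015,0.002,0,-0.004,-0.001,-1]]' >/dev/null; P
```

```text
t 18.32 pos [ 0.5001 -0.3177  0.2009] yaw -1.3937 tilt -0.0062 -0.0011 grasp [ 0.4991 -0.3179] F [-8.9 -3.4  0.9] op -0.0005
   tip in jig x,y mm [-91.2  -0.7] tip z 27.9 Fx -9.4
t 18.4 pos [ 0.5009 -0.3176  0.2007] yaw -1.3929 tilt -0.0084 -0.0012 grasp [ 0.4996 -0.3177] F [-11.   -4.4   3.2] op -0.0
   tip in jig x,y mm [-90.7  -0.7] tip z 27.7 Fx -11.6
t 18.48 pos [ 0.5015 -0.3176  0.2007] yaw -1.392 tilt -0.0113 -0.0015 grasp [ 0.4997 -0.3178] F [-12.1  -5.2   3.2] op 0.0
   tip in jig x,y mm [-90.6  -0.8] tip z 27.7 Fx -12.8
STOP
t 18.48 pos [ 0.5015 -0.3176  0.2007] yaw -1.392 tilt -0.0113 -0.0015 grasp [ 0.4997 -0.3178] F [-12.1  -5.2   3.2] op 0.0
   tip in jig x,y mm [-90.6  -0.8] tip z 27.7 Fx -12.8
STOP
```

Force rises along about 4 N/mm (7.1 N at −91.9, 11.6 N at −90.7, 12.8 N at −90.6), and the contact point returned elastically before. That is the sprung stop. I retreat straight back, then up.

```bash
python3 -m crank '[[-0.02,-0.0035,0,0,-0.004,0,-1],[-0.06,-0.0105,0.002,0,0,0,-1],[-0.08,-0.014,0.005,0,0,0,-1],[0,0,0.06,0,0,0,-1],[0,0,0.1,0,0,0,-1],[0,0,0.1,0,0,0,-1],[0,0,0,0,0,0,-1],[0,0,0,0,0,0,-1]]' >/dev/null; python3 st.py
cat > fin.py <<'E'
from h import *
from bench import camera
J=(.5887,-.3013,.175)
for n in("side","wrist"):
    c=camera(n);xs=np.arange(-110,-60,2)
    a=proj(c,frame(J,[(x/1000,0,.0287) for x in xs]))
    v=cv2.remap(c["frame"],a[:,0].astype(np.float32),a[:,1].astype(np.float32),cv2.INTER_LINEAR)[:,0]
    print(n,' '.join(f"{x}:{p[0]}" for x,p in zip(xs,v)))
for x in(-76,-60,-40,-20,-8):   # cross sections in wrist view
    ys=np.arange(-14,15,1);a=proj(c,frame(J,[(x/1000,y/1000,.0287) for y in ys]))
    print(x,cv2.remap(c["frame"],a[:,0].astype(np.float32),a[:,1].astype(np.float32),cv2.INTER_LINEAR)[:,0,0].tolist())
cv2.imwrite("pics/fin.png",c["frame"][:,:,::-1])
E
python3 fin.py
```

```text
t 19.15 pos [ 0.4539 -0.3246  0.2834] yaw -1.392 tilt 0.0039 -0.0004 grasp [ 0.4545 -0.3247] F [-0.3 -0.1 -1.5] op 0.0
   tip in jig x,y mm [-136.2    0.3] tip z 110.4 Fx -0.3
side -110:87 -108:117 -106:157 -104:185 -102:187 -100:183 -98:183 -96:182 -94:180 -92:180 -90:175 -88:181 -86:186 -84:183 -82:157 -80:85 -78:85 -76:98 -74:109 -72:113 -70:112 -68:111 -66:111 -64:111 -62:110
wrist -110:39 -108:42 -106:98 -104:103 -102:115 -100:166 -98:167 -96:170 -94:172 -92:171 -90:171 -88:172 -86:171 -84:173 -82:143 -80:147 -78:168 -76:181 -74:182 -72:183 -70:181 -68:183 -66:181 -64:182 -62:183
-76 [239, 240, 240, 239, 239, 187, 111, 125, 137, 149, 156, 167, 178, 181, 181, 183, 182, 176, 164, 151, 141, 125, 106, 159, 233, 237, 238, 238, 238]
-60 [238, 239, 239, 238, 235, 180, 113, 129, 141, 151, 158, 168, 179, 180, 182, 175, 132, 164, 159, 146, 139, 119, 97, 89, 126, 197, 238, 238, 238]
-40 [238, 239, 239, 237, 237, 172, 118, 134, 146, 153, 159, 167, 177, 180, 178, 179, 173, 164, 153, 142, 130, 111, 91, 134, 233, 236, 237, 237, 239]
-20 [236, 238, 237, 236, 220, 142, 118, 139, 150, 156, 163, 172, 180, 176, 172, 171, 164, 156, 147, 137, 123, 107, 87, 108, 214, 236, 236, 237, 238]
-8 [234, 236, 236, 236, 225, 150, 123, 144, 150, 157, 164, 171, 175, 174, 169, 167, 160, 153, 143, 135, 121, 100, 84, 119, 228, 234, 234, 235, 237]
```

The tail sits at −82 mm in both cameras, inside the required 64–88 mm. The pin edges are symmetric (±9 mm) and parallel along the groove, and the finger is clear at 110 mm height. Handing in.

```bash
python3 -c "
from bench import workorder,state
print(workorder.hand_in(),state()['clock'])"
```

```text
the job is handed in; nothing more can be done
the job is handed in; nothing more can be done
```

The pin is in the groove, nose first, pushed under the spring shoe and resting against what I take to be the hidden stop. I handed the job in shortly after 19 s, with no verdict reported.

**How it went:** I gripped the pin at its middle and laid it in the groove with the nose about 19 mm before the mouth. I then pushed on the tail button with the closed fingers.

**Last checks:**
- **Stop felt:** resistance rose at about 4 N/mm with the tail near −82 mm, which puts the nose about 38 mm behind the mouth. Earlier, after backing off, the finger met the pin up to about 1 mm further back than where I had pushed it, as a sprung stop would do.
- **Force on the stop:** I ended the push at 12.8 N at the wrist, which includes the shoe and groove drag, so the stop should have borne less than that.
- **Position:** the side and wrist cameras both put the tail about 82 mm before the mouth, within the allowed 64–88 mm. The pin lay centred to within about 1 mm and straight.
- **Gripper:** it stood well clear of the pin, with its tips 110 mm above the table.

**What disagreed:**
- **Push force:** twice the wrist read 7 to 10 N well before the stop, more than the 1 to 5 N expected. The tool had tilted and was bearing down on the tail. I straightened it and went on.
- **Overshoot:** while re-approaching after a check, faster rows carried the pin on by several millimetres, more than I intended. I checked the tail position again before continuing.
- **Bystanders:** the forceps and jar were not measured again at the end. I noticed no contact with either.

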